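# Fit a calibration label holder to a bench readout and hold it home

### The arm

A 6-joint arm with a two-finger parallel gripper is mounted at the origin on the work surface. World frame = base frame: x ahead of the robot, y to its left, z up, the work surface at z = 0. Lengths are in mm, angles in rad, forces in N, time in s.
With the tool pointing down it reaches from about 400 to 925 mm from the base axis. Payload 12.5 kg.
Tool frame: the origin (TCP) lies on the centre line of the jaws, within the pads' length; the fingertips stand 14 mm ahead of it and the grasp point (between the pads) lies 5 mm behind it; z points along the fingers, y is the direction in which the jaws open and shut (so a half turn about z gives the same grasp; the last joint's range is limited). The gripper opens to 95 mm and grips with 3 to 60 N. Pads are 20 mm wide; open, the fingers measure 119 mm over their backs; the gripper's body (75 mm by 180 mm) begins 59 mm behind the grasp point.
Start: joints at [-1.391, 0.491, 1.559, -0, 1.092, -0.106], TCP at [176.226, -599.658, 228.661] pointing down, gripper open.
Joint ranges: [-3.1, 3.1], [-0.84, 2.19], [0.05, 2.79], [-1.13, 4.28], [0.06, 2.93], [-2.69, 2.69]. Speed limits (rad/s): [2.22, 2.22, 2.79, 3.14, 3.14, 3.14].

### API

Orientations are given as [roll, pitch, yaw] about the fixed x, y, z axes, in that order (R = Rz(yaw) Ry(pitch) Rx(roll)).
In Python, from cell import * gives the robot as it stands.
- The arm moves only by the tool play_rows, never from a script. Its argument "moves" is a list of rows, each a list of 7 numbers: the shift along the tool's x, y, z in m, then the turn, a rotation vector about the tool's x, y, z in rad, then the opening in per cent of the stroke, from 0 (shut) to 100 (fully open). In form: [[tx, ty, tz, ax, ay, az, claw], ...]. A call has 1 to 8 rows; each row shifts and turns the pose as measured when the row begins, along the tool's axes as they then stand; what a row does not reach is not made up. A row lasts 1/10 s, in which the tool goes at most 50 mm and 8.59 degrees, less where a joint would pass 70% of its speed; a pose out of reach is approached as far as the arm can. A call is refused whole if a number of a shift passes 0.05 or a number of a turn 0.15, either way. A call with a gripper value outside its range is refused whole. The fingers move at their own pace and stop on an object; the grip force is fixed at half the most. Time passes only in rows, so rows that do not move let the fingers close. It gives the time, the measured TCP pose, the force and the opening at its end, in the units of the state.
- state(): the state, without advancing time (a new reading comes with each control period).
- read_camera(name): name is "side" or "top"; returns a dict with "img" (400x640x3 uint8, red, green, blue), "fx", "fy", "cx", "cy" (pixels), "R" (3x3) and "t" (3): a world point X has camera coordinates R X + t. Camera axes: x right, y down, z forward; pixel columns grow to the right and rows downward; lengths in mm; the calibration is good to about 2 mm. A picture is of the moment at which its call begins. There is no depth.
- job_done(): hands the job in, once; it reports no verdict.
The state is a dict: "t": time; "joints": joint angles; "qvel": joint speeds; "tau": joint torques, N m; "eef_pos": TCP position; "tcp_rot": TCP orientation; "ft_force": force on the tool from outside, world axes, zero at the start; "moment": the same for the moment, N m; "opening": opening from 0.0 (shut) to 1.0 (fully open).
Only numpy, scipy, OpenCV 4.12 (cv2) and the standard library are available. Lean on these libraries where they do the work, as an engineer would, in place of code of your own. Each camera call takes 0.05 s, during which the arm holds its last target.

### The job

Set the bench readout's head upright and swivelled square to its base. Then take the green-topped label holder from its stand and push it down, card facing the screen side, behind the lip of the channel on top of the head until the sprung strip is fully down; press by feel, never harder than 60 N. Finish still gripping the holder and pressing it home with the head still upright and square - do not let go - and leave everything else, the yellow-topped holder included, where it is.

Things in the scene. Friction and masses are not known exactly. Their poses are not given: they have to be found in the camera images.
- readout: fixed grey base plate of the readout, 150 x 150 x 18 mm; origin: centre of its underside on the bench, z up; its -x edge (yellow mark) is the front, roughly towards the robot. On it turns an aluminium fork (cheeks at y = +-108 mm, 30 mm deep, up to 94 mm above the bench) with the white head between the cheeks.
- swivel (a joint): turn of the fork and head about the vertical axis through the base's origin, rad; 0 = square to the base, its yellow mark in line with the one on the base; positive = anticlockwise from above (the +y end comes forward to -x); range -0.8 to 0.8. Stiff friction joint (0.22 N m), stays where it is left.
- tilt (a joint): lean of the head about a level axis along the head's y, 70 mm above the bench over the base's centre, rad; 0 = upright, positive = top leans forward (to -x, the screen side), range -0.3 to 0.7, no stop or detent at 0. Stiff friction joint (0.6 N m), stays where it is left. Head: white box 45 thick (x) x 200 wide (y), from 20 below to 85 mm above the axis, green-tinted screen on its -x face; it and the channel on it can be pushed with closed fingers.
- slot (a point): centre of the mouth of the label channel on the head's top, 115 mm above the tilt axis (185 above the bench when upright), turning with the head; x to the back, y along the channel, z out of it. Aluminium lip in front and wall behind, 3 mm thick, outside length 84 mm; slot 8 mm wide (x), 72 mm long (y), its top 6 mm flared outward to about 17 mm. The white head's top is 30 mm below this point.
- bed (a joint): orange sprung strip in the channel's floor: how far it is pressed down, m. 0 = up (its top 16 mm below the mouth), 0.007 = fully down against a hard stop (23 mm below the mouth). The spring takes about 3.5 N to start and 8.5 N fully down, and lifts the holder again when it is let go.
- green_holder: label holder: grey plate 5 thick (x) x 60 wide (y) x 66 high (z), foot edge 4 thick over the lowest 4; along its top a green grip bar 14 thick (x) x 44 wide (y), 48 to 66 above the underside. White card on its -x face. Origin: centre of the underside; z up, x through the thickness. About 60 g. The one to fit: fully home its underside lies 23 mm below the mouth of the channel.
- green_holder_card (a point): point 7 mm in front (-x) of the green-topped holder's middle plane, on its card side, 34 mm above its underside
- yellow_holder: label holder: grey plate 5 thick (x) x 60 wide (y) x 66 high (z), foot edge 4 thick over the lowest 4; along its top a yellow grip bar 14 thick (x) x 44 wide (y), 48 to 66 above the underside. White card on its -x face. Origin: centre of the underside; z up, x through the thickness. About 60 g. Stays in its stand.
- green_stand: fixed black stand of the green-topped holder, 60 (x) x 100 (y) x 26 mm high with a slot 7 mm wide (x), open at the ends, floor 6 mm above the bench, in which the holder stands loose and upright; origin: centre of its underside
- yellow_stand: fixed black stand of the yellow-topped holder, like the green one's
- big_weight: loose brass weight, 38 dia x 60 mm high; origin: centre of underside
- small_weight: loose steel weight, 28 dia x 42 mm high; origin: centre of underside
- oil_bottle: loose amber bottle, 48 dia x 100 mm high; origin: centre of underside
- blue_case: loose closed blue case, 100 x 160 x 40 mm high; origin: centre of underside
- red_case: loose closed red case, 70 x 110 x 30 mm high; origin: centre of underside
- screwdriver: loose screwdriver about 200 mm long, lying on the robot's right of the readout
- loupe: loose black loupe, 34 dia x 34 mm high; origin: centre of underside

How it is judged:
By the outcome, as a careful person would: the job done as asked, in the order asked, and still so for the second after the job is handed in, while the arm keeps its last pose, push and grip.
It also fails if it takes over 72 s, if anything falls off the work surface, if the arm or the gripper's body presses on something with over 40 N, if the wrist force passes 120 N, or if a joint passes its speed limit or range.

## Working session

There is one attempt and no reset: what is moved stays moved. The work goes in short steps, Python scripts to look and compute and a tool call to move; the robot and the scene stay as the last step left them, time stands still between calls to the robot, and variables do not carry over. Pictures are saved under pics/ and viewed, and the job is handed in when it is done.

Besides the shell and the picture viewer there is one more tool, called as a command line: name --pt "numbers of a row" for each row, then --argument value for the rest. play_rows: Moves the arm, as the interface text tells. Its arguments: {"type":"object","properties":{"moves":{"type":"array"}},"required":["moves"]}

```bash
ls; mkdir -p pics
python3 - <<'E'
from cell import *
import cv2
s=state();print(s)
for n in("side","top"):
    c=read_camera(n);cv2.imwrite(f"pics/{n}0.png",c["img"][:,:,::-1]);print(n,c["fx"],c["fy"],c["cx"],c["cy"],c["R"],c["t"])
E
```

```text
pics
{'t': 0.0, 'joints': array([-1.39060730e+00,  4.91584973e-01,  1.55943907e+00,  7.73620739e-06,
        1.09171795e+00, -1.05588593e-01]), 'qvel': array([-3.73112763e-04, -5.91781072e-04, -2.96546492e-07, -8.81919550e-04,
        7.39863122e-04,  1.08677932e-03]), 'tau': array([-2.70351984e-04, -6.12632990e+01, -2.58179820e+01,  6.92579267e-02,
        4.82131785e-02, -8.22820152e-05]), 'eef_pos': array([ 176.1791801 , -599.41810056,  228.04953081]), 'tcp_rot': array([-3.14045043e+00, -1.27955234e-04,  2.85773976e-01]), 'ft_force': array([-0.31370824,  0.26118192, -0.5948781 ]), 'moment': array([5.89383559e-02, 2.73512644e-02, 8.18419064e-05]), 'opening': 0.998057014743022}
side 400.1608710291787 400.1608710291787 322.9097790837483 201.18381382980908 [[-0.89347785 -0.4489459   0.01203811]
 [-0.31452989  0.60638443 -0.73032107]
 [ 0.32057492 -0.65631205 -0.68299796]] [506.43577308 301.01945838 995.36143256]
top 506.3795057386015 506.3795057386015 318.58825075379735 192.85939966212845 [[-9.63270741e-03 -9.99953544e-01 -3.47529319e-04]
 [-9.95054698e-01  9.61987495e-03 -9.88615505e-02]
 [ 9.88603009e-02 -6.06493708e-04 -9.95101137e-01]] [ -30.48410413  588.76605003 1826.16490892]
```

View pics/side0.png

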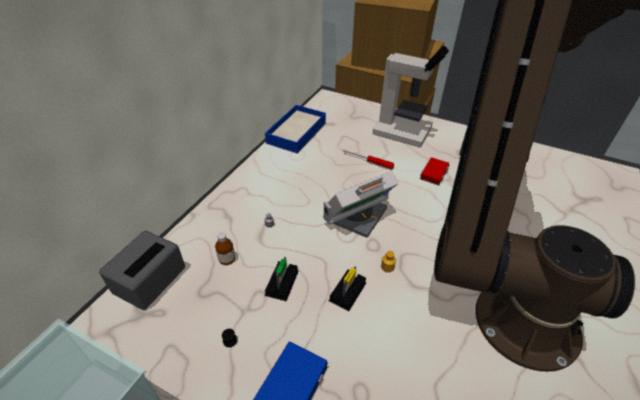

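View pics/top0.png

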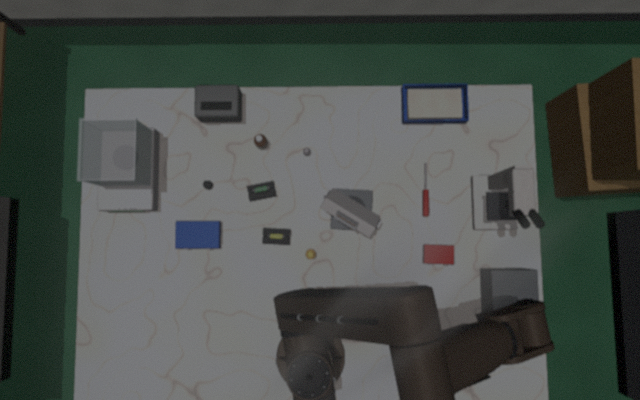

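The side view shows the readout at about (360,205), green holder (282,270) and yellow holder (349,285). The top view shows the readout at (352,210), green stand (262,190) and yellow stand (277,237). Next I'll enlarge these areas.

Run:
```python
import cv2
t=cv2.imread("pics/top0.png");s=cv2.imread("pics/side0.png")
cv2.imwrite("pics/t1.png",cv2.resize(t[160:260,230:400],None,fx=4.7,fy=4.7,interpolation=cv2.INTER_CUBIC))
cv2.imwrite("pics/s1.png",cv2.resize(s[160:240,310:410],None,fx=7,fy=7,interpolation=cv2.INTER_CUBIC))
cv2.imwrite("pics/s2.png",cv2.resize(s[240:320,250:380],None,fx=6,fy=6,interpolation=cv2.INTER_CUBIC))
```

```text
(no output)
```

View pics/t1.png

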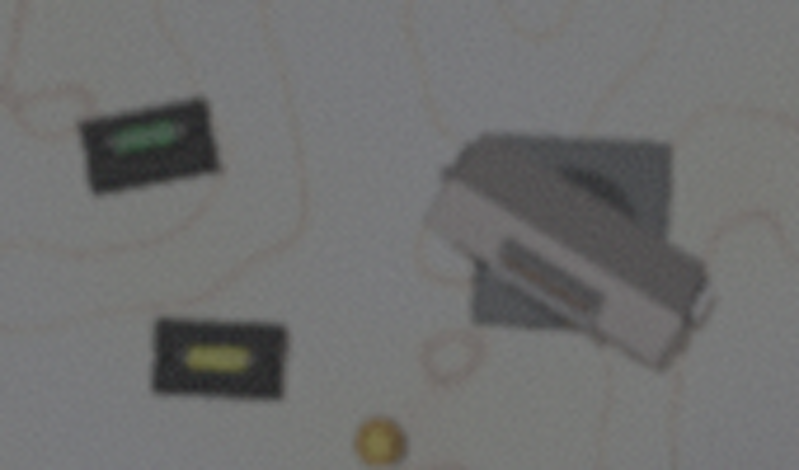

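View pics/s1.png

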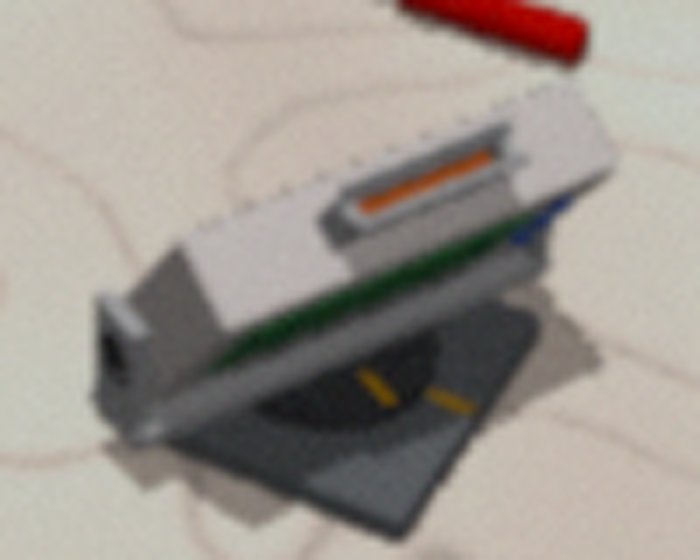

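View pics/s2.png

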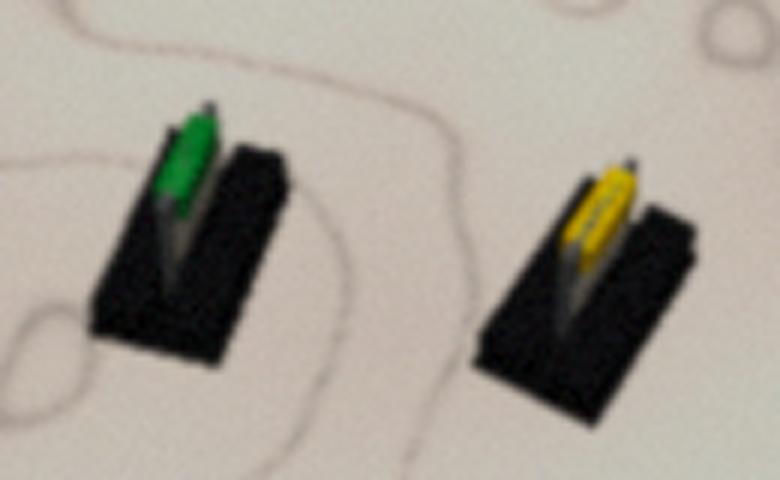

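```bash
cat > h.py <<'E'
from cell import *
import numpy as np, cv2
def shot(n,k=4):
    cs=[read_camera(n) for _ in range(k)]
    c=cs[0]; c["img"]=np.mean([x["img"].astype(float) for x in cs],0)
    return c
def save(c,f,x0,x1,y0,y1,z,gain=1.0):
    im=np.clip(c["img"]*gain,0,255).astype(np.uint8)[y0:y1,x0:x1,::-1]
    cv2.imwrite(f,cv2.resize(im,None,fx=z,fy=z,interpolation=cv2.INTER_CUBIC))
def K(c): return np.array([[c["fx"],0,c["cx"]],[0,c["fy"],c["cy"]],[0,0,1]])
def ray(c,p):
    d=c["R"].T@np.array([(p[0]-c["cx"])/c["fx"],(p[1]-c["cy"])/c["fy"],1.]);C=-c["R"].T@c["t"]
    return C,d/np.linalg.norm(d)
def onz(c,p,z):
    C,d=ray(c,p); return C+d*(z-C[2])/d[2]
def proj(c,X):
    q=c["R"]@np.asarray(X,float)+c["t"]; return np.array([c["fx"]*q[0]/q[2]+c["cx"],c["fy"]*q[1]/q[2]+c["cy"]])
def tri(ca,pa,cb,pb):
    A,a=ray(ca,pa);B,b=ray(cb,pb)
    M=np.stack([a,-b],1);s=np.linalg.lstsq(M,B-A,rcond=None)[0]
    P,Q=A+s[0]*a,B+s[1]*b
    return (P+Q)/2,np.linalg.norm(P-Q)
import pickle
E
python3 - <<'E'
from h import *
a=shot("side",6);b=shot("top",6)
pickle.dump((a,b),open("c0.pkl","wb"))
save(a,"pics/s3.png",320,405,165,240,8)
save(b,"pics/t3.png",310,395,180,245,9,2)
save(a,"pics/s4.png",260,375,250,315,7)
save(b,"pics/t4.png",240,300,175,255,7,2)
print(proj(a,[600,0,18]),proj(b,[600,0,18]))
E
```

```text
[312.88909614 234.94068783] [308.7538757  190.13541578]
```

View pics/s3.png

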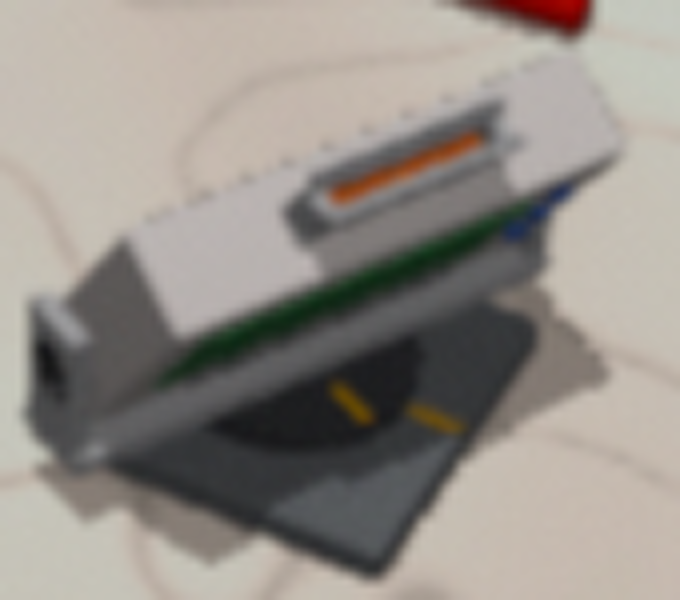

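View pics/t3.png

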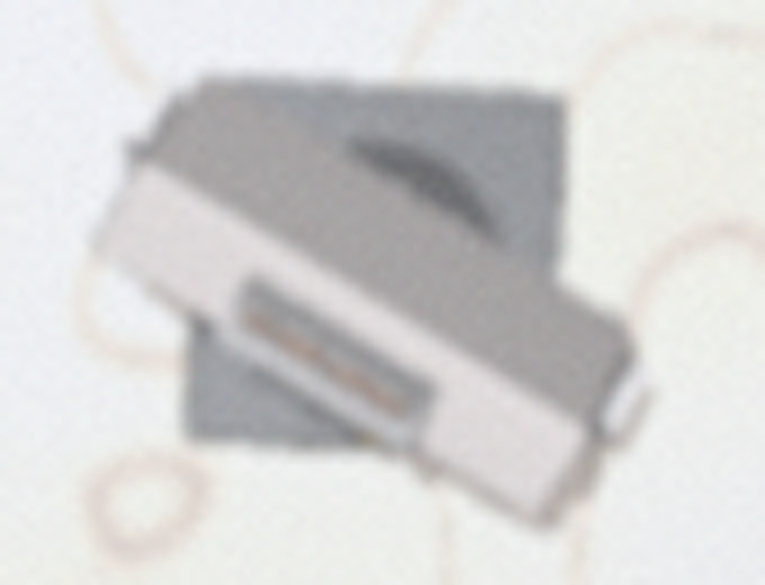

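View pics/s4.png

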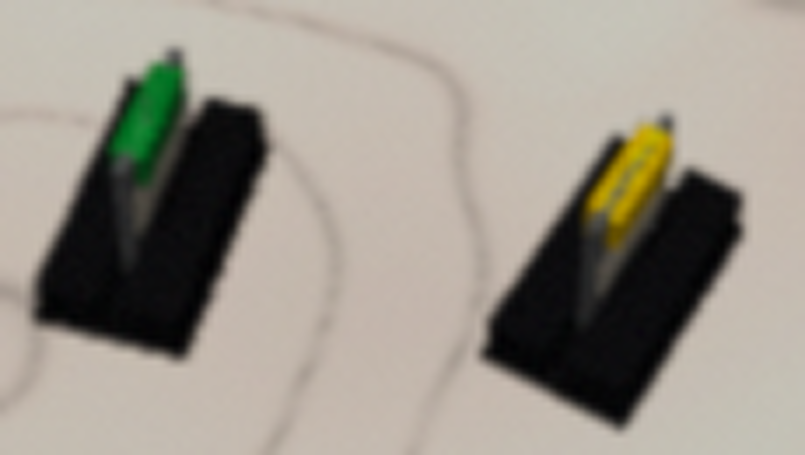

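View pics/t4.png

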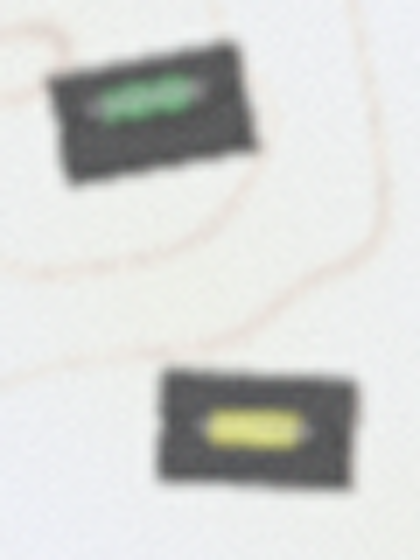

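The side crop shows the readout's base front edge (lower right), the turntable and its two yellow marks, and the orange strip. The top crop shows the base corners at about (373,190.5) and (331,228). I'll fit the edges at sub-pixel level.

```bash
cat >> h.py <<'E'
def edge(c,p,q,n=40,w=3.0,sgn=0):
    """fit image line near segment p-q (px) at max gradient; returns point,dir,rms"""
    from scipy.ndimage import map_coordinates,gaussian_filter
    g=gaussian_filter(c["img"].sum(2),0.7)
    p=np.array(p,float);q=np.array(q,float);d=(q-p)/np.linalg.norm(q-p);nn=np.array([-d[1],d[0]])
    o=np.arange(-w,w+.01,.1);pts=[]
    for s in np.linspace(0.0,1.0,n):
        m=p+(q-p)*s;xy=m+o[:,None]*nn
        v=map_coordinates(g,[xy[:,1],xy[:,0]],order=1);gr=np.gradient(v)
        gr=np.abs(gr) if sgn==0 else gr*sgn
        gr=np.clip(gr,0,None)*(gr>0.5*gr.max())
        k=np.argmax(gr); win=np.abs(o-o[k])<1.2
        pts.append(m+nn*(o[win]*gr[win]).sum()/gr[win].sum())
    pts=np.array(pts)
    for _ in range(3):
        l=cv2.fitLine(pts.astype(np.float32),cv2.DIST_HUBER,0,.01,.01).ravel()
        r=(pts-l[2:])@np.array([-l[1],l[0]]);keep=np.abs(r)<max(2*np.std(r),.1);pts=pts[keep]
    r=(pts-l[2:])@np.array([-l[1],l[0]])
    return l[2:],l[:2],r.std()
def isec(e,f):
    A=np.stack([e[1],-f[1]],1);s=np.linalg.solve(A,f[0]-e[0]);return e[0]+s[0]*e[1]
def crop(X,Y,x0,y0,z): return np.array([(X+.5)/z-.5+x0,(Y+.5)/z-.5+y0])
E
python3 - <<'E'
from h import *
a,b=pickle.load(open("c0.pkl","rb"))
T=lambda X,Y:crop(X,Y,310,180,9)
S=lambda X,Y:crop(X,Y,320,165,8)
eT=edge(b,T(320,83),T(540,94));eR=edge(b,T(566,110),T(557,260));eB=edge(b,T(200,440),T(350,446));eL=edge(b,T(193,350),T(189,425))
for n,e in zip("TRBL",(eT,eR,eB,eL)): print(n,e)
c=[isec(eT,eL),isec(eT,eR),isec(eB,eR),isec(eB,eL)]
W=[onz(b,x,18) for x in c]
for w in W: print(w.round(1))
print("ctr",np.mean(W,0).round(1))
for i in range(4):
    d=W[(i+1)%4]-W[i];print(np.linalg.norm(d).round(1),np.degrees(np.arctan2(d[1],d[0])).round(2))
# side: front edge top line and left edge
# yellow marks via hsv
for cc,n in((a,"side"),(b,"top")):
    hsv=cv2.cvtColor(cc["img"].astype(np.uint8),cv2.COLOR_RGB2HSV)
    for nm,lo,hi in(("yel",(18,110,40),(34,255,255)),("green",(45,80,30),(85,255,255)),("orange",(4,120,40),(17,255,255))):
        m=cv2.inRange(hsv,lo,hi);k,l,st,ce=cv2.connectedComponentsWithStats(m)
        for i in range(1,k):
            if st[i,4]>=6: print(n,nm,st[i],ce[i].round(2))
E
```

```text
T (array([358.16083, 189.176  ], dtype=float32), array([0.99786955, 0.06524085], dtype=float32), np.float64(0.16952228078941114))
R (array([372.23987, 201.32973], dtype=float32), array([ 0.05852662, -0.99828583], dtype=float32), np.float64(0.08256369161562764))
B (array([339.11514, 229.06522], dtype=float32), array([0.998834  , 0.04827701], dtype=float32), np.float64(0.12413057469510601))
L (array([329.7484 , 222.70282], dtype=float32), array([ 0.10572079, -0.99439585], dtype=float32), np.float64(0.15210108600001243))
[608.7 -91.3  18. ]
[ 597.7 -236.5   18. ]
[ 449.  -224.9   18. ]
[457.8 -73.5  18. ]
ctr [ 528.3 -156.5   18. ]
145.6 -94.32
149.1 175.51
151.6 86.69
151.9 -6.75
side yel [356   0  81  25 595] [400.44   5.44]
side yel [367   5   3   6   8] [367.62   7.12]
side yel [357   6  12  25  78] [362.22  18.36]
side yel [393  10  12  13  55] [399.44  14.62]
side yel [370  12   4   5   7] [371.57  14.43]
side yel [337  14  68  85 965] [370.92  62.14]
side yel [410  15   7   4  14] [412.79  16.43]
side yel [423  15   4   3   7] [424.57  16.29]
side yel [376  17   2   6   7] [376.2
[... 2856 characters left out ...]
 2   4   6] [636.67 156.5 ]
top yel [637 167   3   4   7] [637.86 168.71]
top yel [600 179   7   5  13] [604.08 180.62]
top yel [617 179  23  11 106] [629.38 183.58]
top yel [611 180   5   2   8] [612.75 180.5 ]
top yel [595 182   4   4   6] [596.67 183.17]
top yel [608 183  12   7  23] [613.43 186.17]
top yel [599 187   4   4   7] [600.57 188.43]
top green [    0    21   640   379 71422] [298.42 149.83]
top green [ 54 273   3   5   8] [ 54.62 275.25]
top orange [632  85   2   8   9] [632.56  88.67]
top orange [588 100   2   5   6] [588.33 102.33]
top orange [635 134   2   6   6] [635.17 136.5 ]
top orange [635 144   2   6   8] [635.38 146.38]
top orange [591 170   2   6   7] [591.57 172.43]
```

Run:
```python
from h import *
a,b=pickle.load(open("c0.pkl","rb"))
save(a,"pics/s5.png",345,392,205,240,16,1.8)
```

```text
(no output)
```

View pics/s5.png

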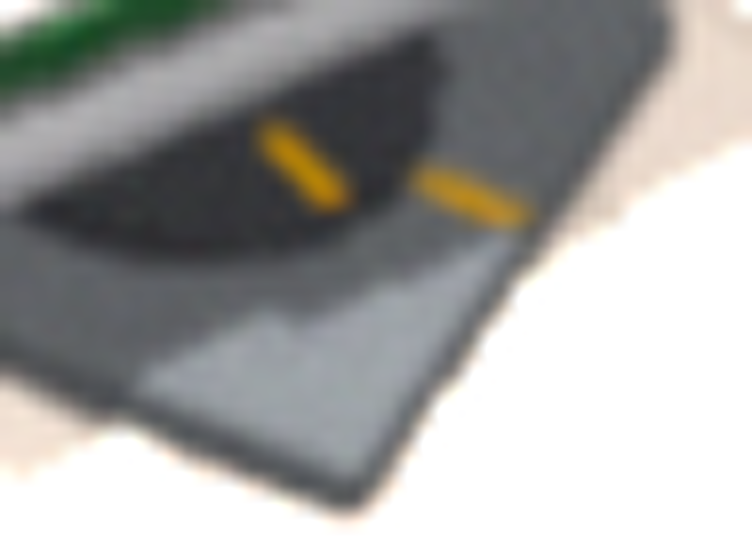

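This crop shows the base's front edge running (370,500)-(670,50), with both yellow marks. I'll fit its bottom outline.

Run:
```python
from h import *
a,b=pickle.load(open("c0.pkl","rb"))
S=lambda X,Y:crop(X,Y,345,205,16)
f=edge(a,S(395,475),S(660,65),w=1.5,n=60);g=edge(a,S(140,430),S(320,505),w=1.5)
f2=edge(a,S(395,475),S(520,275),w=1.5,n=60)
for e in (f,f2,g):
    P=onz(a,e[0]-5*e[1],0);Q=onz(a,e[0]+5*e[1],0);d=Q-P
    print(e[0],e[2],np.degrees(np.arctan2(d[1],d[0])))
c=onz(a,isec(f,g),0);print("front-left corner",c)
# front edge distance: base centre via yaw
for yaw in(-4.,-4.5,-5):
    y=np.radians(yaw);ex=np.array([np.cos(y),np.sin(y),0]);ey=np.array([-np.sin(y),np.cos(y),0])
    print(yaw,c+75*ex-75*ey)
# marks
for p in(S(300,165),S(470,197)): pass
m1=[onz(a,S(265,130),20),onz(a,S(340,208),20)];m2=[onz(a,S(415,178),18),onz(a,S(525,215),18)]
for m in(m1,m2): d=m[0]-m[1];print(m,np.degrees(np.arctan2(d[1],d[0])))
```

```text
[377.52982 221.80312] 0.09322925316687213 -93.17576779372422
[373.58774 227.76044] 0.0682720141900525 -93.45658971013042
[358.72906 234.25647] 0.06447342902040382 177.1695637279768
front-left corner [459.01733148 -78.67741822   0.        ]
-4.0 [ 528.60289972 -158.72645752    0.        ]
-4.5 [ 527.90169933 -159.33065043    0.        ]
-5 [ 527.19525313 -159.92870129    0.        ]
[array([ 509.37539511, -149.34848227,   20.        ]), array([ 488.35987439, -136.30685893,   20.        ])] -31.82253983685407
[array([ 479.14748869, -152.44380741,   18.        ]), array([ 456.61969285, -152.8250436 ,   18.        ])] 0.969519603321107
```

Run:
```python
from h import *
a,b=pickle.load(open("c0.pkl","rb"))
T=lambda X,Y:crop(X,Y,310,180,9)
S=lambda X,Y:crop(X,Y,320,165,8)
# edges of head top: front & back in both views
tb=edge(b,T(180,190),T(560,405));tfL=edge(b,T(115,265),T(180,305));tfR=edge(b,T(430,470),T(530,522))
sl=edge(a,S(133,248),S(172,330),w=2)
print(tb,tfL,tfR,sl)
pr={"LB":(S(128,240),T(143,165)),"LF":(S(175,338),T(93,252)),"RF":(S(620,155),T(545,527)),"RB":(S(575,60),T(592,430))}
P={}
for k,(s,t) in pr.items():
    X,e=tri(a,s,b,t);P[k]=X;print(k,X.round(1),round(e,1))
y=(P["LB"]-P["RB"]+P["LF"]-P["RF"])/2;print("len",np.linalg.norm(y),"yaw",np.degrees(np.arctan2(-y[0],y[1])),y)
x=(P["LB"]+P["RB"]-P["LF"]-P["RF"])/2;print("thick",np.linalg.norm(x),x)
m=sum(P.values())/4;print("topctr",m)
C=np.array([528.5,-157.5,70]);v=m-C;print(v,np.linalg.norm(v),"lean",np.degrees(np.arccos(v[2]/np.linalg.norm(v))),"dir",np.degrees(np.arctan2(v[1],v[0])))
```

```text
(array([355.71677, 215.55756], dtype=float32), array([0.85496616, 0.51868373], dtype=float32), np.float64(0.08851872744130541)) (array([325.42056, 212.1214 ], dtype=float32), array([0.7681518, 0.6402677], dtype=float32), np.float64(0.1052176526728353)) (array([362.9011 , 235.61765], dtype=float32), array([0.87704706, 0.4804045 ], dtype=float32), np.float64(0.12899869227022512)) (array([338.49182, 200.75497], dtype=float32), array([0.4466668 , 0.89470035], dtype=float32), np.float64(0.10572491288819111))
LB [559.2 -59.4 147.2] 0.1
LF [529.2 -39.5 129.9] 3.8
RF [ 424.4 -211.3  123.2] 7.6
RB [ 456.1 -228.7  144.9] 1.7
len 199.80431403007256 yaw -31.367940047499044 [103.97799868 170.55783725   4.51263212]
thick 41.01596341684458 [ 30.85076886 -18.65903175  19.55453528]
topctr [ 492.21102184 -134.72786639  136.28204721]
[-36.28897816  22.77213361  66.28204721] 78.92255563017852 lean 32.87713577378444 dir 147.89082282256408
```

Measured so far:
- **Base:** centre about (528.5, -157.5), yaw about -3.5°.
- **Head:** yaw about -31.5°, lean about 30° forward. Its measured length of 199.8 mm fits the given 200 mm.

I'll grip the head near its +y end with the tool aligned to it, and turn it by arcs.

```bash
cat >> h.py <<'E'
from scipy.spatial.transform import Rotation as Ro
def cur():
    s=state(); return np.array(s["eef_pos"]),Ro.from_euler("xyz",s["tcp_rot"]).as_matrix(),s
def plan(p1,R1,n=None,claw=100,vmax=48,wmax=.14,p0=None,R0=None):
    if p0 is None: p0,R0,_=cur()
    w=Ro.from_matrix(R0.T@R1).as_rotvec();d=np.asarray(p1)-p0
    if n is None: n=int(max(np.ceil(np.linalg.norm(d)/vmax),np.ceil(np.linalg.norm(w)/wmax),1))
    out=[];Rp=R0
    for i in range(n):
        t=Rp.T@(d/n)/1000; out.append([round(x,4) for x in t]+[round(x,4) for x in w/n]+[claw]); Rp=Rp@Ro.from_rotvec(w/n).as_matrix()
    print("n",n,"d",d.round(1),"w",w.round(3))
    for o in out: print(o)
    return out
C0=np.array([528.5,-157.5,70.]); YB=np.radians(-3.5)
def headR(psi,th):
    # columns head x,y,z in world
    return Ro.from_euler("z",psi).as_matrix()@Ro.from_euler("y",-th).as_matrix()
def tool_from_head(H):  # tool z=-hz, tool x=hy, tool y=hx
    return np.stack([H[:,1],H[:,0],-H[:,2]],1)
def headpose(psi,th,y0=70,z0=62,C=C0,x0=0):
    H=headR(psi,th); return C+H@np.array([x0,y0,z0]),tool_from_head(H)
E
python3 - <<'E'
from h import *
p,R=headpose(np.radians(-31.5),.52);H=headR(np.radians(-31.5),.52);print(p,H[:,2],np.linalg.det(R))
q=p+H[:,2]*120
print(q)
plan(q,R)
E
```

```text
[538.80798186 -81.71880065 123.80478914] [-0.42365996  0.25961916  0.86781918] 0.9999999999999998
[487.96878637 -50.56450158 227.9430907 ]
n 14 d [311.8 549.1  -0.8] w [-0.496  0.191 -0.718]
[np.float64(0.0324), np.float64(-0.0314), np.float64(0.0), np.float64(-0.0354), np.float64(0.0137), np.float64(-0.0513), 100]
[np.float64(0.034), np.float64(-0.0296), np.float64(-0.0006), np.float64(-0.0354), np.float64(0.0137), np.float64(-0.0513), 100]
[np.float64(0.0355), np.float64(-0.0278), np.float64(-0.0011), np.float64(-0.0354), np.float64(0.0137), np.float64(-0.0513), 100]
[np.float64(0.0369), np.float64(-0.0259), np.float64(-0.0016), np.float64(-0.0354), np.float64(0.0137), np.float64(-0.0513), 100]
[np.float64(0.0382), np.float64(-0.0239), np.float64(-0.002), np.float64(-0.0354), np.float64(0.0137), np.float64(-0.0513), 100]
[np.float64(0.0394), np.float64(-0.0219), np.float64(-0.0022), np.float64(-0.0354), np.float64(0.0137), np.float64(-0.0513), 100]
[np.float64(0.0405), np.float64(-0.0197), np.float64(-0.0024), np.float64(-0.0354), np.float64(0.0137), np.float64(-0.0513), 100]
[np.f
[... 201 characters left out ...]
.0354), np.float64(0.0137), np.float64(-0.0513), 100]
[np.float64(0.0431), np.float64(-0.013), np.float64(-0.0025), np.float64(-0.0354), np.float64(0.0137), np.float64(-0.0513), 100]
[np.float64(0.0438), np.float64(-0.0107), np.float64(-0.0023), np.float64(-0.0354), np.float64(0.0137), np.float64(-0.0513), 100]
[np.float64(0.0443), np.float64(-0.0084), np.float64(-0.002), np.float64(-0.0354), np.float64(0.0137), np.float64(-0.0513), 100]
[np.float64(0.0447), np.float64(-0.006), np.float64(-0.0017), np.float64(-0.0354), np.float64(0.0137), np.float64(-0.0513), 100]
[np.float64(0.0449), np.float64(-0.0037), np.float64(-0.0012), np.float64(-0.0354), np.float64(0.0137), np.float64(-0.0513), 100]
```

play_rows --pt "0.032 -0.031 -0.02 -0.035 0.014 -0.051 100" --pt "0.034 -0.03 -0.02 -0.035 0.014 -0.051 100" --pt "0.035 -0.028 -0.01 -0.035 0.014 -0.051 100" --pt "0.037 -0.026 0 -0.035 0.014 -0.051 100" --pt "0.038 -0.024 -0.002 -0.035 0.014 -0.051 100" --pt "0.039 -0.022 -0.002 -0.035 0.014 -0.051 100" --pt "0.04 -0.02 -0.002 -0.035 0.014 -0.051 100" --pt "0.041 -0.018 -0.002 -0.035 0.014 -0.051 100"

```text
t: 1.5
eef_pos: [353.2, -277.9, 274.6]
tcp_rot: [2.833, -0.053, 0.713]
ft_force: [1.3, -0.2, -0.3]
opening: 1.005
```

```bash
sed -i 's/round(x,4) for x in t/round(float(x),4) for x in t/;s/round(x,4) for x in w/round(float(x),4) for x in w/' h.py
python3 - <<'E'
from h import *
p,R=headpose(np.radians(-31.5),.52);H=headR(np.radians(-31.5),.52)
q=p+H[:,2]*110
plan(q,R)
E
```

```text
n 6 d [139.  224.8 -55.3] w [-0.201  0.076 -0.304]
[0.0415, -0.016, 0.0069, -0.0335, 0.0127, -0.0506, 100]
[0.0422, -0.0141, 0.0069, -0.0335, 0.0127, -0.0506, 100]
[0.0427, -0.0122, 0.007, -0.0335, 0.0127, -0.0506, 100]
[0.0432, -0.0103, 0.0072, -0.0335, 0.0127, -0.0506, 100]
[0.0436, -0.0083, 0.0074, -0.0335, 0.0127, -0.0506, 100]
[0.0439, -0.0064, 0.0077, -0.0335, 0.0127, -0.0506, 100]
```

play_rows --pt "0.0415 -0.016 0.001 -0.034 0.013 -0.051 100" --pt "0.042 -0.014 0.002 -0.034 0.013 -0.051 100" --pt "0.043 -0.012 0.003 -0.034 0.013 -0.051 100" --pt "0.043 -0.01 0.007 -0.034 0.013 -0.051 100" --pt "0.044 -0.008 0.007 -0.034 0.013 -0.051 100" --pt "0.044 -0.006 0.008 -0.034 0.013 -0.051 100" --pt "0 0 0 0 0 0 100"

```text
t: 2.2
eef_pos: [492.4, -37.7, 236.8]
tcp_rot: [2.602, -0.003, 1.04]
ft_force: [-0.8, -0.0, -0.9]
opening: 1.0
```

Run:
```python
from h import *
p,R=headpose(np.radians(-31.5),.52);H=headR(np.radians(-31.5),.52)
print(state()["ft_force"],state()["joints"])
q=p+H[:,2]*60
plan(q,R)
a=shot("side",3);b=shot("top",3)
save(a,"pics/s6.png",270,430,100,240,5,1.3);save(b,"pics/t6.png",290,410,150,250,6,2)
```

```text
[-0.77550665 -0.00646756 -0.88573858] [-0.09890189  0.18239478  2.1536331  -0.62566288  0.37159034  0.970204  ]
n 2 d [ 21.  -28.4 -60.9] w [ 0.02  -0.012  0.015]
[-0.007, -0.0017, 0.0345, 0.01, -0.0062, 0.0075, 100]
[-0.0068, -0.0013, 0.0345, 0.01, -0.0062, 0.0075, 100]
```

View pics/s6.png

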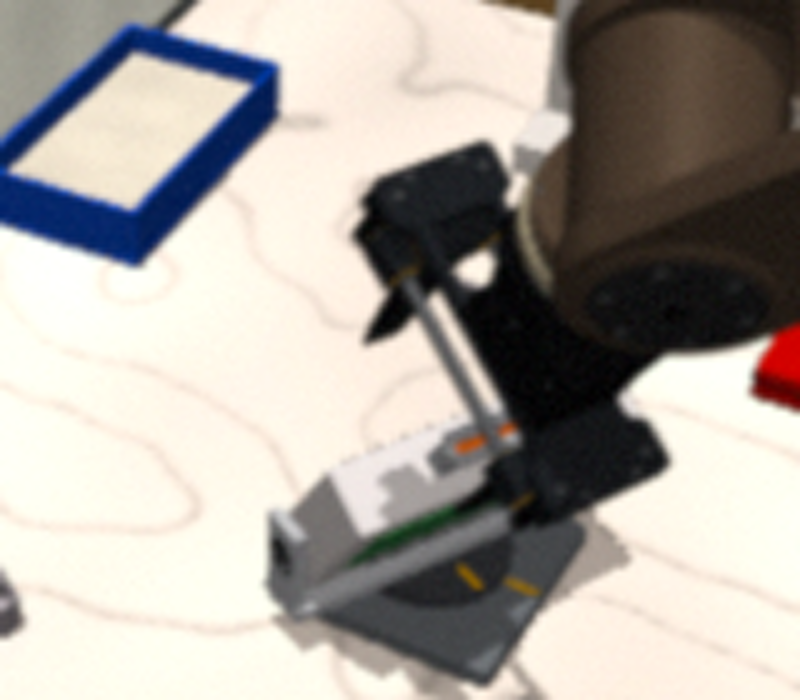

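View pics/t6.png

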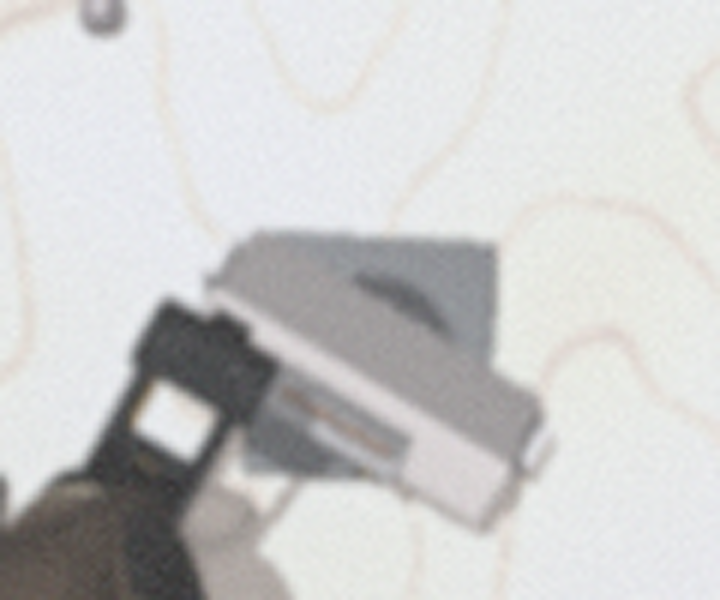

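Both fingers straddle the head near its +y end: in the side crop they are at (395,320) and (520,490). I'll move on down to just above the head top.

play_rows --pt "-0.007 -0.002 0.035 0.01 -0.006 0.008 100" --pt "-0.007 -0.001 0.035 0.01 -0.006 0.008 100" --pt "0 0 0 0 0 0 100"

```text
t: 2.8
eef_pos: [512.5, -76.2, 177.4]
tcp_rot: [2.618, -0.004, 1.006]
ft_force: [0.1, -0.2, 0.1]
opening: 0.999
```

Run:
```python
from h import *
p,R=headpose(np.radians(-31.5),.52)
print(state()["ft_force"],state()["joints"])
plan(p,R)
a=shot("side",3);b=shot("top",3)
save(a,"pics/s7.png",310,410,160,240,7,1.3);save(b,"pics/t7.png",290,410,150,250,6,2)
```

```text
[ 0.1120941  -0.20318618  0.12360297] [-0.18359062  0.31816646  2.17384717 -0.87483788  0.24119996  1.19641623]
n 2 d [ 26.3  -5.5 -53.6] w [ 0.004  0.004 -0.015]
[0.0046, -0.0025, 0.0295, 0.0019, 0.0022, -0.0076, 100]
[0.0046, -0.0024, 0.0295, 0.0019, 0.0022, -0.0076, 100]
```

View pics/s7.png

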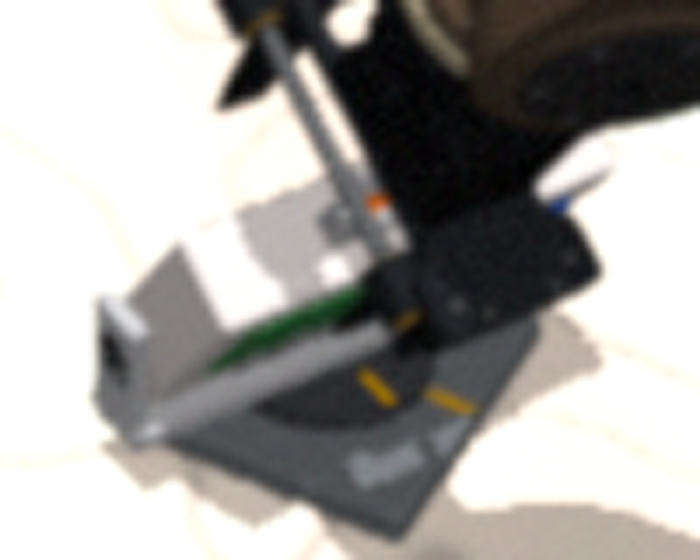

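View pics/t7.png

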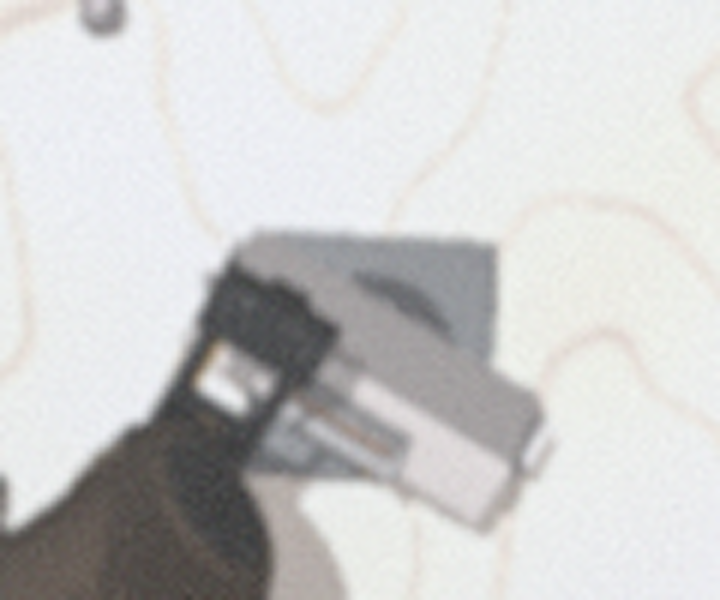

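The fingers straddle the head with clearance on both sides. I'll lower and then close.

play_rows --pt "0.004 -0.002 0.02 0.002 0.002 -0.007 100" --pt "0.003 -0.002 0.02 0.002 0.002 -0.007 100" --pt "0.002 -0.001 0.017 0 0 0 100" --pt "0 0 0 0 0 0 100"

```text
t: 3.5
eef_pos: [543.3, -78.2, 139.8]
tcp_rot: [2.622, -0.006, 1.023]
ft_force: [0.2, -0.6, 0.6]
opening: 1.001
```

Run:
```python
from h import *
p,R=headpose(np.radians(-31.5),.52)
print(state()["ft_force"],state()["joints"])
plan(p,R)
```

```text
[ 0.20532729 -0.615203    0.59484551] [-0.18213271  0.42280348  2.14336598 -1.13037103  0.19166996  1.44656712]
n 1 d [ -4.5  -3.5 -16. ] w [ 0.    -0.007 -0.001]
[-0.0054, -0.0097, 0.0128, 0.0, -0.0067, -0.0012, 100]
```

Joint 4 sits at its lower limit here, so I can't use this much lean. I'll make the tool more upright while it straddles the head, then push the head back with the front finger before gripping.

Run:
```python
from h import *
p0,R0,_=cur()
p,R=headpose(np.radians(-31.5),.15)
plan(p0+np.array([0,0,8]),R,wmax=.1)
```

```text
n 4 d [0. 0. 8.] w [ 0.37  -0.007  0.   ]
[0.0, 0.001, -0.0017, 0.0925, -0.0017, 0.0, 100]
[0.0, 0.0008, -0.0018, 0.0925, -0.0017, 0.0, 100]
[0.0, 0.0007, -0.0019, 0.0925, -0.0017, 0.0, 100]
[0.0, 0.0005, -0.0019, 0.0925, -0.0017, 0.0, 100]
```

play_rows --pt "0 0.001 -0.002 0.08 0 0 100" --pt "0 0.001 -0.002 0.09 0 0 100"

```text
t: 3.7
eef_pos: [541.4, -83.3, 142.9]
tcp_rot: [2.689, 0.013, 1.016]
ft_force: [0.8, -0.2, -0.0]
opening: 0.998
```

Run:
```python
from h import *
s=state();print(s["joints"],s["ft_force"],s["tcp_rot"])
```

```text
[-0.19536405  0.41642995  2.10008111 -0.69410663  0.26050603  0.99857038] [ 0.84418424 -0.16602438 -0.03135407] [2.68936874 0.01293113 1.01555719]
```

play_rows --pt "0 0.001 -0.001 0.1 -0.005 0 100" --pt "0 0.001 -0.001 0.1 -0.005 0 100" --pt "0 0 0 0.1 0 0 100" --pt "0 0 0 0 0 0 100"

```text
t: 4.1
eef_pos: [542.3, -84.5, 149.4]
tcp_rot: [2.954, 0.026, 1.024]
ft_force: [0.7, 0.2, -0.8]
opening: 1.001
```

Run:
```python
from h import *
p,R,s=cur();print(s["joints"],s["ft_force"])
H=headR(np.radians(-31.5),.52);print("TCP in head frame",(H.T@(p-C0)).round(1)); 
for sx in(-47.5,47.5): print("tip",(H.T@(p+R@np.array([0,sx,14])-C0)).round(1))
```

```text
[-0.23634342  0.43757995  1.93588463 -0.14452374  0.60186345  0.42076403] [ 0.67420883  0.24490714 -0.81955143]
TCP in head frame [16.5 69.5 82. ]
tip [-32.9  68.8  84.3]
tip [56.9 69.5 53.3]
```

Run:
```python
from h import *
p0,R0,_=cur()
psi=np.radians(-31.5)
p,R=headpose(psi,0,y0=-5,z0=0,x0=-40)
p[2]=225
o=plan(p0+np.array([0,0,75]),R,wmax=.1)
o=plan(p,R,p0=p0+np.array([0,0,75]),R0=R)
```

```text
n 2 d [ 0.  0. 75.] w [0.188 0.026 0.005]
[-0.001, 0.007, -0.0368, 0.0938, 0.0129, 0.0025, 100]
[-0.0005, 0.0035, -0.0373, 0.0938, 0.0129, 0.0025, 100]
n 2 d [-50.5 -56.4   0.6] w [0. 0. 0.]
[-0.0372, -0.0068, -0.0003, 0.0, 0.0, 0.0, 100]
[-0.0372, -0.0068, -0.0003, 0.0, 0.0, 0.0, 100]
```

play_rows --pt "-0.001 0.007 -0.037 0.03 0.013 0.002 100" --pt "-0.001 0.005 -0.037 0.08 0.013 0.002 100" --pt "0 0 0 0.07 0 0 100" --pt "-0.037 -0.007 0 0 0 0 100" --pt "-0.037 -0.007 0 0 0 0 100" --pt "0 0 0 0 0 0 100"

```text
t: 4.7
eef_pos: [486.1, -142.8, 228.8]
tcp_rot: [3.122, 0.014, 1.035]
ft_force: [0.4, -0.7, 0.7]
opening: 1.005
```

Run:
```python
from h import *
psi=np.radians(-31.5)
p,R=headpose(psi,0,y0=-5,z0=0,x0=-40)
p[2]=154
print(state()["joints"])
o=plan(p,R)
```

```text
[-0.407969    0.31771166  1.85275673 -0.01973953  0.95334013  0.13871011]
n 2 d [  5.7   2.  -74.8] w [0.02  0.014 0.014]
[0.0028, 0.0012, 0.0374, 0.0099, 0.0068, 0.0072, 100]
[0.0026, 0.0015, 0.0374, 0.0099, 0.0068, 0.0072, 100]
```

play_rows --pt "0.003 0 0.037 0.01 0.007 0.007 100" --pt "0.003 0 0.037 0.01 0.007 0.007 100" --pt "0 0 0 0 0 0 100"

```text
t: 5.0
eef_pos: [488.9, -139.9, 155.1]
tcp_rot: [3.13, 0.005, 1.023]
ft_force: [-0.4, 1.0, -0.3]
opening: 1.0
```

```bash
cat >> h.py <<'E'
def rep(psi,C=C0):
    p,R,s=cur();H=headR(psi,0);v=H.T@(p-C)
    x=R[:,0];y=R[:,1];z=-R[:,2]
    print("u,v,z",v.round(1)+[0,0,70],"yaw(of toolx-90)",round(np.degrees(np.arctan2(x[1],x[0]))-90,2),"lean fwd",round(np.degrees(np.arcsin(-(H[:,0]@z))),2),"side",round(np.degrees(np.arcsin(H[:,1]@z)),2),"F",s["ft_force"].round(1),"M",s["moment"].round(2),"op",round(s["opening"],3),"t",s["t"],"j",s["joints"].round(2))
E
python3 - <<'E'
from h import *
rep(np.radians(-31.5))
a=shot("side",3);save(a,"pics/s8.png",310,410,150,240,7,1.3)
E
```

```text
u,v,z [-43.   -5.7 155.1] yaw(of toolx-90) -31.39 lean fwd 0.66 side 0.29 F [-0.4  1.  -0.3] M [ 0.02 -0.04 -0.  ] op 1.0 t 5.0 j [-0.41  0.42  1.93 -0.01  0.78  0.15]
```

View pics/s8.png

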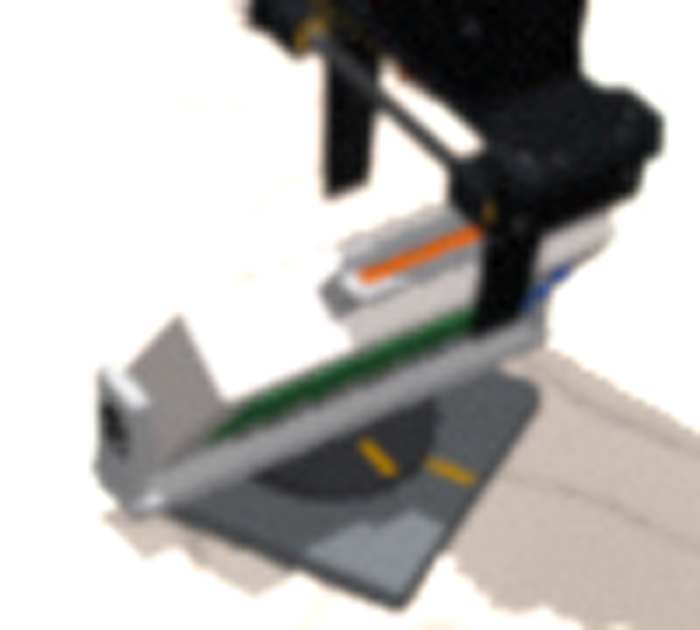

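The front finger (505,270) stands in front of the channel lip, so I'll push along +tool y.

play_rows --pt "0 0.012 0 0 0 0 100" --pt "0 0.012 0 0 0 0 100" --pt "0 0.008 0 0 0 0 100"

```text
t: 5.45
eef_pos: [517.5, -156.4, 164.0]
tcp_rot: [3.128, 0.005, 1.025]
ft_force: [-12.2, 6.9, 10.5]
opening: 1.0
```

play_rows --pt "0 0.008 0 0 0 0 100" --pt "0 0.008 0 0 0 0 100"

```text
t: 5.65
eef_pos: [530.1, -164.0, 166.6]
tcp_rot: [3.134, 0.006, 1.026]
ft_force: [-8.2, 4.6, 8.2]
opening: 1.003
```

Run:
```python
from h import *
rep(np.radians(-31.5))
a=shot("side",3);save(a,"pics/s9.png",310,410,150,240,7,1.3)
```

```text
u,v,z [  4.8  -4.7 166.6] yaw(of toolx-90) -31.22 lean fwd 0.44 side 0.34 F [-8.2  4.6  8.2] M [0.93 1.64 0.  ] op 1.003 t 5.65 j [-0.42  0.46  1.81 -0.01  0.87  0.13]
```

View pics/s9.png

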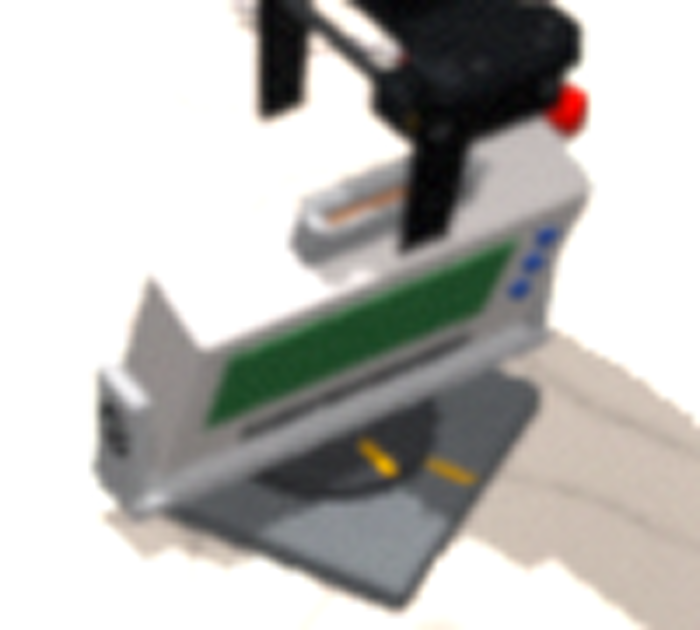

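Pushing works. The lean is now about 0.28 and the swivel hasn't moved. I'll push further.

play_rows --pt "0 0.008 0.002 0 0 0 100" --pt "0 0.008 0.002 0 0 0 100" --pt "0 0.005 0.002 0 0 0 100"

```text
t: 6.1
eef_pos: [546.3, -173.9, 166.8]
tcp_rot: [3.142, 0.007, 1.027]
ft_force: [-18.5, 9.8, 42.9]
opening: 0.999
```

Run:
```python
from h import *
rep(np.radians(-31.5))
a=shot("side",3);save(a,"pics/s10.png",310,410,150,240,7,1.3)
```

```text
u,v,z [ 23.7  -4.7 166.8] yaw(of toolx-90) -31.18 lean fwd 0.01 side 0.41 F [-18.5   9.8  42.9] M [2.83 5.22 0.05] op 0.999 t 6.1 j [-0.42  0.49  1.76 -0.01  0.9   0.13]
```

View pics/s10.png

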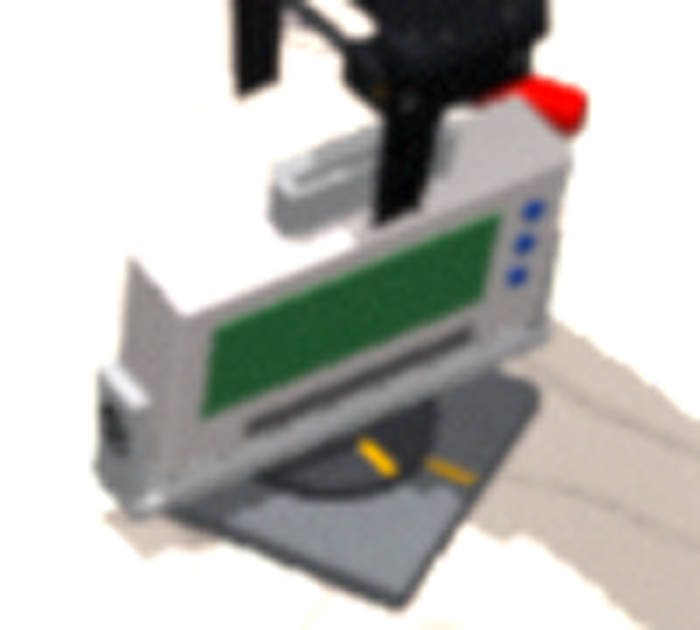

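The tip is now resting on the head's top ledge with about 43 N upward, so I'll lift off. The head is nearly upright, and next comes the grip.

play_rows --pt "0 -0.002 -0.01 0 0 0 100" --pt "0 -0.01 -0.02 0 0 0 100" --pt "0.02 -0.01 -0.02 0 0 0 100" --pt "0.02 0 0 0 0 0 100"

```text
t: 6.65
eef_pos: [551.3, -130.6, 223.8]
tcp_rot: [3.13, 0.007, 1.024]
ft_force: [0.7, -1.2, -0.4]
opening: 1.0
```

Run:
```python
from h import *
psi=np.radians(-31.5)
rep(psi)
a=shot("side",4);b=shot("top",4);pickle.dump((a,b),open("c1.pkl","wb"))
save(a,"pics/s11.png",315,400,165,240,9);save(b,"pics/t11.png",310,395,170,245,9,2)
p,R=headpose(psi,.08,y0=37,z0=67)
plan(p,R)
```

```text
u,v,z [  5.4  34.9 223.8] yaw(of toolx-90) -31.33 lean fwd 0.66 side 0.4 F [ 0.7 -1.2 -0.4] M [-0.04 -0.11  0.02] op 1.0 t 6.65 j [-0.34  0.41  1.72 -0.01  1.01  0.21]
n 2 d [ -6.7   7.9 -83. ] w [-0.075  0.008  0.003]
[0.002, -0.0051, 0.0415, -0.0373, 0.004, 0.0017, 100]
[0.0018, -0.0067, 0.0413, -0.0373, 0.004, 0.0017, 100]
```

View pics/s11.png

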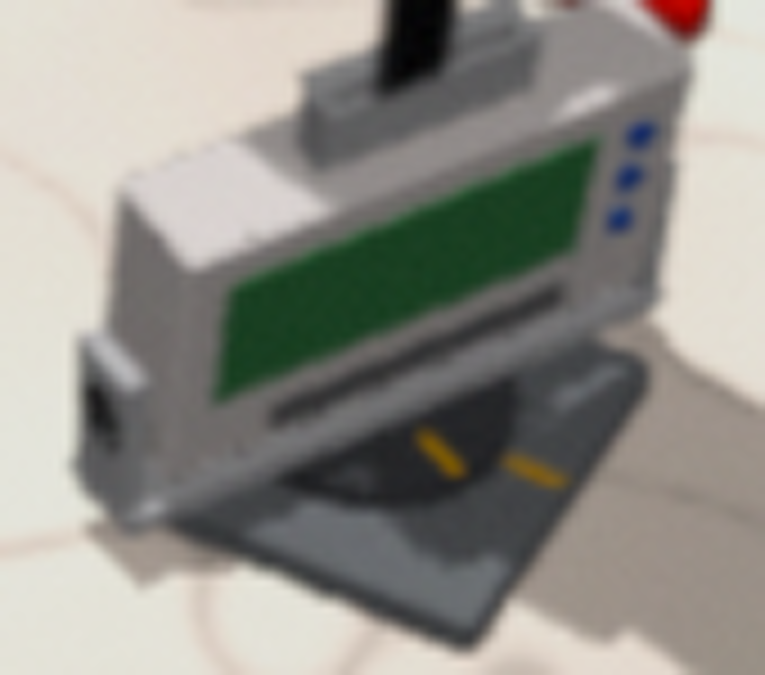

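View pics/t11.png

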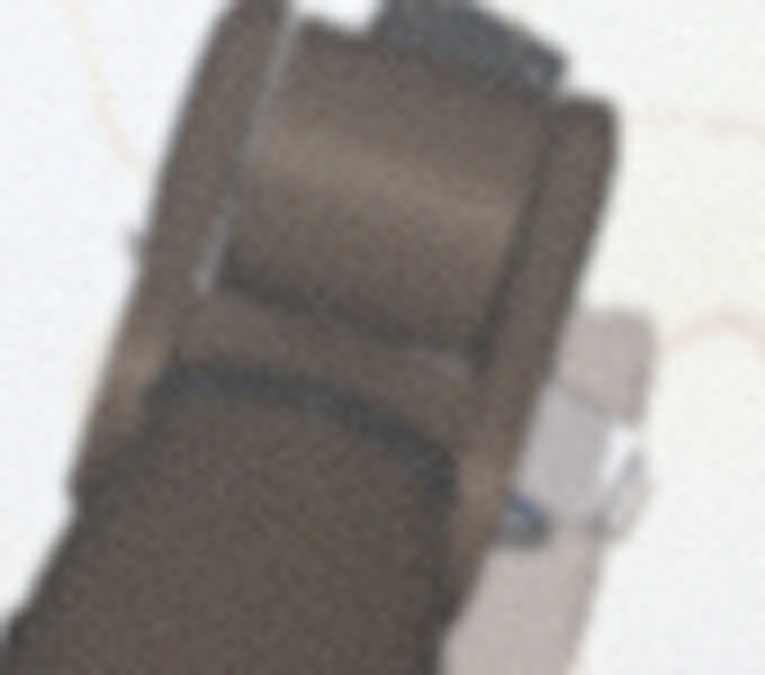

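The head is close to upright. The front finger, (420,40) in the side crop, is still well above it. I'll lower to straddle, then close.

play_rows --pt "0.002 -0.004 0.02 -0.037 0.004 0 100" --pt "0.002 -0.004 0.02 -0.03 0.003 0 100" --pt "0.001 -0.003 0.02 0 0 0 100" --pt "0.001 -0.003 0.02 0 0 0 100" --pt "0 0 0.006 0 0 0 100" --pt "0 0 0 0 0 0 100"

```text
t: 7.65
eef_pos: [544.4, -124.3, 130.5]
tcp_rot: [3.066, 0.001, 1.021]
ft_force: [0.5, 0.4, 0.5]
opening: 1.001
```

Run:
```python
from h import *
psi=np.radians(-31.5)
rep(psi)
p,R=headpose(psi,.08,y0=37,z0=67)
plan(p,R)
```

```text
u,v,z [ -3.8  36.6 130.5] yaw(of toolx-90) -31.52 lean fwd 4.34 side 0.07 F [0.5 0.4 0.5] M [-0.05 -0.02  0.06] op 1.001 t 7.65 j [-0.33  0.5   1.87 -0.03  0.7   0.24]
n 1 d [-1.1  1.2  6.3] w [-0.004  0.001 -0.   ]
[0.0004, -0.0011, -0.0064, -0.0043, 0.0012, -0.0002, 100]
```

play_rows --pt "0 -0.001 -0.006 0 0 0 70" --pt "0 0 0 0 0 0 40" --pt "0 0 0 0 0 0 30" --pt "0 0 0 0 0 0 30"

```text
t: 8.05
eef_pos: [544.2, -124.5, 139.7]
tcp_rot: [3.062, 0.0, 1.02]
ft_force: [0.8, -0.1, -0.8]
opening: 0.721
```

Run:
```python
from h import *
rep(np.radians(-31.5))
```

```text
u,v,z [ -3.8  36.3 139.7] yaw(of toolx-90) -31.55 lean fwd 4.55 side 0.03 F [ 0.8 -0.1 -0.8] M [ 0.01 -0.02  0.  ] op 0.721 t 8.05 j [-0.34  0.48  1.87 -0.03  0.71  0.23]
```

play_rows --pt "0 0 0 0 0 0 0" --pt "0 0 0 0 0 0 0" --pt "0 0 0 0 0 0 0" --pt "0 0 0 0 0 0 0" --pt "0 0 0 0 0 0 0" --pt "0 0 0 0 0 0 0"

```text
t: 8.65
eef_pos: [542.8, -123.4, 140.2]
tcp_rot: [3.066, 0.0, 1.019]
ft_force: [-0.3, 0.8, 1.1]
opening: 0.473
```

Run:
```python
from h import *
rep(np.radians(-31.5))
```

```text
u,v,z [ -5.6  36.5 140.2] yaw(of toolx-90) -31.6 lean fwd 4.35 side 0.02 F [-0.3  0.8  1.1] M [ 0.14  0.24 -0.08] op 0.473 t 8.65 j [-0.33  0.48  1.87 -0.03  0.72  0.24]
```

Gripped at 44.9 mm opening, which matches the head's 45 mm thickness. Now the arc about the swivel axis to square, with the lean going to 0.

```bash
cat >> h.py <<'E'
def arc(psi1,th1,n,claw=0,psi0=None,th0=None,C=C0):
    p0,R0,s=cur()
    z=-R0[:,2];x=R0[:,0]
    if psi0 is None: psi0=np.arctan2(x[1],x[0])-np.pi/2
    if th0 is None: th0=np.arcsin(-(headR(psi0,0)[:,0]@z))
    r=headR(psi0,th0).T@(p0-C)
    print("psi0",np.degrees(psi0).round(2),"th0",np.degrees(th0).round(2),"r",r.round(1))
    pp,RR=p0,R0;H0=headR(psi0,th0)
    for k in range(1,n+1):
        f=k/n;H=headR(psi0+(psi1-psi0)*f,th0+(th1-th0)*f);p=C+H@r;R=H@H0.T@R0
        print([round(float(v),4) for v in RR.T@(p-pp)/1000]+[round(float(v),4) for v in Ro.from_matrix(RR.T@R).as_rotvec()]+[claw]);pp,RR=p,R
E
python3 - <<'E'
from h import *
arc(YB,0.0,10)
E
```

```text
psi0 -31.6 th0 4.35 r [-0.3 36.5 70.4]
[-0.0003, -0.0012, -0.0001, 0.0076, 0.0035, -0.0489, 0]
[-0.0003, -0.0012, -0.0001, 0.0076, 0.0032, -0.0489, 0]
[-0.0002, -0.0012, -0.0001, 0.0076, 0.0028, -0.049, 0]
[-0.0002, -0.0012, -0.0001, 0.0076, 0.0024, -0.049, 0]
[-0.0002, -0.0013, -0.0001, 0.0076, 0.002, -0.049, 0]
[-0.0002, -0.0013, -0.0001, 0.0076, 0.0017, -0.049, 0]
[-0.0001, -0.0013, -0.0001, 0.0076, 0.0013, -0.049, 0]
[-0.0001, -0.0013, -0.0, 0.0076, 0.0009, -0.049, 0]
[-0.0001, -0.0013, -0.0, 0.0076, 0.0006, -0.049, 0]
[-0.0001, -0.0013, -0.0, 0.0076, 0.0002, -0.049, 0]
```

play_rows --pt "-0.0003 -0.0012 0 0.008 0.003 -0.049 0" --pt "-0.0003 -0.0012 0 0.008 0.003 -0.049 0"

```text
t: 8.85
eef_pos: [540.5, -122.6, 140.3]
tcp_rot: [3.081, 0.0, 1.119]
ft_force: [-2.2, 0.9, 2.1]
opening: 0.472
```

Run:
```python
from h import *
rep(np.radians(-31.6))
arc(YB,0.0,8)
```

```text
u,v,z [ -8.   36.  140.3] yaw(of toolx-90) -25.9 lean fwd 3.43 side -0.32 F [-2.2  0.9  2.1] M [ 0.13 -0.18 -0.32] op 0.472 t 8.85 j [-0.34  0.48  1.87 -0.01  0.73  0.12]
psi0 -25.9 th0 3.44 r [-0.2 36.6 70.4]
[-0.0002, -0.0013, -0.0001, 0.0075, 0.0028, -0.0488, 0]
[-0.0002, -0.0013, -0.0001, 0.0075, 0.0024, -0.0488, 0]
[-0.0002, -0.0013, -0.0001, 0.0075, 0.002, -0.0488, 0]
[-0.0002, -0.0013, -0.0001, 0.0075, 0.0017, -0.0489, 0]
[-0.0001, -0.0013, -0.0001, 0.0075, 0.0013, -0.0489, 0]
[-0.0001, -0.0013, -0.0, 0.0075, 0.0009, -0.0489, 0]
[-0.0001, -0.0013, -0.0, 0.0075, 0.0006, -0.0489, 0]
[-0.0001, -0.0013, -0.0, 0.0075, 0.0002, -0.0489, 0]
```

Forces are tiny, so I'll continue.

play_rows --pt "-0.0002 -0.0013 0 0.0075 0.003 -0.049 0" --pt "-0.0002 -0.0013 0 0.0075 0.002 -0.049 0" --pt "-0.0002 -0.0013 0 0.0075 0.002 -0.049 0" --pt "-0.0002 -0.0013 0 0.0075 0.002 -0.049 0"

```text
t: 9.25
eef_pos: [535.6, -121.4, 140.3]
tcp_rot: [3.111, -0.001, 1.321]
ft_force: [-1.4, 1.4, 0.3]
opening: 0.477
```

play_rows --pt "-0.0001 -0.0013 0 0.0075 0.001 -0.049 0" --pt "-0.0001 -0.0013 0 0.0075 0.001 -0.049 0" --pt "0 0 0 0 0 0 0"

```text
t: 9.55
eef_pos: [533.1, -121.0, 140.3]
tcp_rot: [3.126, -0.001, 1.422]
ft_force: [-1.9, 1.3, 1.3]
opening: 0.47
```

Run:
```python
from h import *
rep(YB)
arc(YB,0.0,2)
a=shot("side",4);b=shot("top",4);pickle.dump((a,b),open("c2.pkl","wb"))
save(a,"pics/s12.png",325,405,165,240,9);save(b,"pics/t12.png",310,395,170,245,9,2)
```

```text
u,v,z [  2.3  36.7 140.3] yaw(of toolx-90) -8.52 lean fwd 0.92 side -0.01 F [-1.9  1.3  1.3] M [ 0.05 -0.07  0.11] op 0.47 t 9.55 j [-0.35  0.49  1.86  0.01  0.78 -0.2 ]
psi0 -8.52 th0 0.92 r [ 0.2 36.8 70.4]
[-0.0, -0.001, -0.0, 0.0081, 0.0005, -0.0438, 0]
[-0.0, -0.001, -0.0, 0.0081, 0.0002, -0.0438, 0]
```

View pics/s12.png

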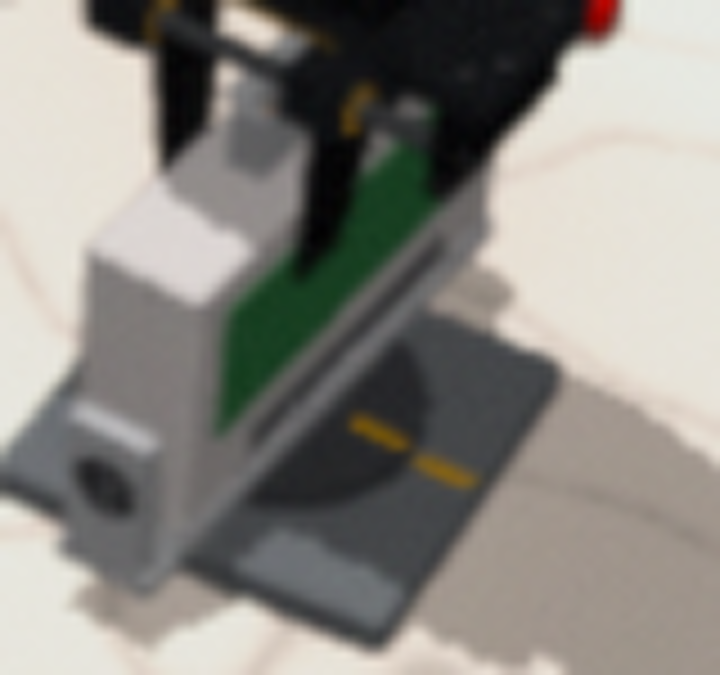

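View pics/t12.png

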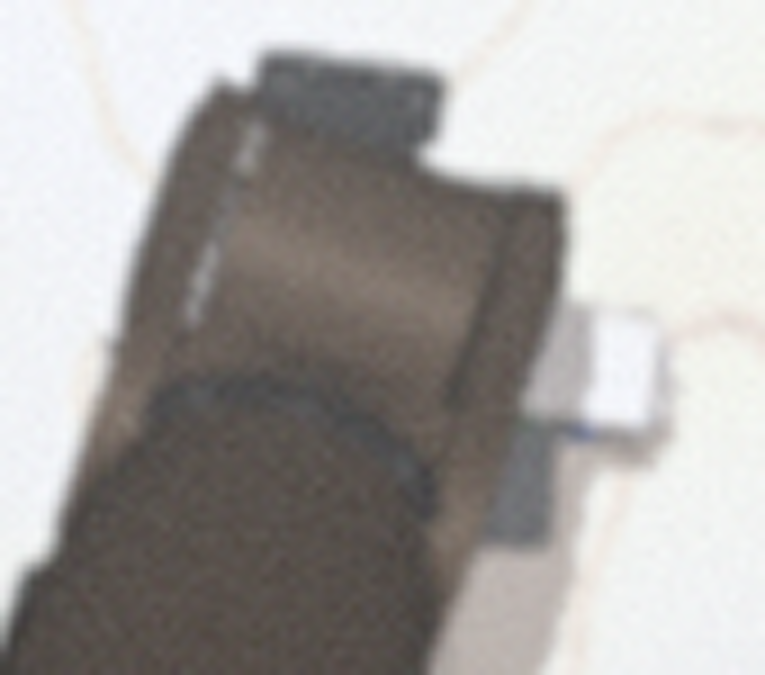

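The yellow marks, at (380,430) and (447,472) in the side crop, are nearly in line. I'll finish the arc, then re-fit the base edges in this clearer view.

play_rows --pt "0 -0.001 0 0.008 0 -0.044 0" --pt "0 -0.001 0 0.008 0 -0.044 0" --pt "0 0 0 0 0 0 0"

```text
t: 10.25
eef_pos: [531.2, -120.8, 140.4]
tcp_rot: [3.141, -0.001, 1.509]
ft_force: [-3.5, 0.5, 2.7]
opening: 0.471
```

Run:
```python
from h import *
rep(YB)
a=shot("side",8);pickle.dump(a,open("c3.pkl","wb"))
save(a,"pics/s13.png",325,405,165,240,10)
save(a,"pics/s14.png",350,390,200,238,16,1.8)
```

```text
u,v,z [  0.4  36.8 140.4] yaw(of toolx-90) -3.55 lean fwd 0.02 side -0.06 F [-3.5  0.5  2.7] M [0.1  0.01 0.14] op 0.471 t 10.25 j [-0.35  0.49  1.85  0.    0.8  -0.28]
```

View pics/s14.png

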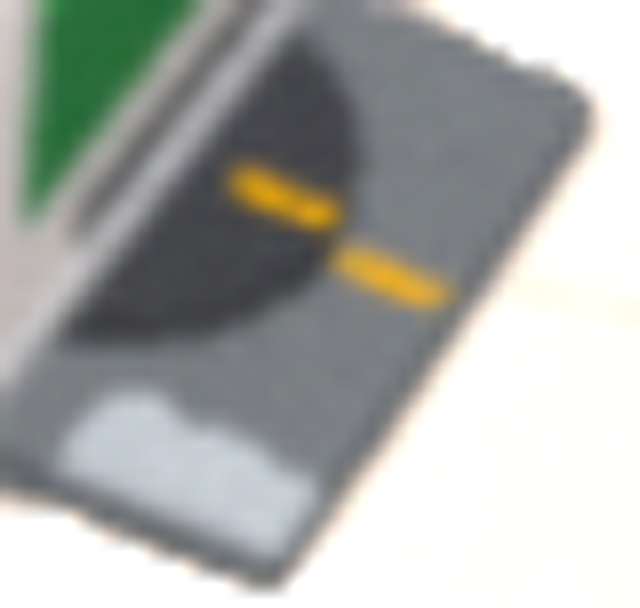

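Run:
```python
from h import *
a=pickle.load(open("c3.pkl","rb"))
S=lambda X,Y:crop(X,Y,350,200,16)
def ang(e,z):
    P=onz(a,e[0]-5*e[1],z);Q=onz(a,e[0]+5*e[1],z);d=P-Q
    return round((np.degrees(np.arctan2(d[1],d[0]))+90+90)%180-90,2)
f=edge(a,S(305,560),S(580,145),w=1.3,n=60); print("base front bottom",ang(f,0),f[2])
f=edge(a,S(305,560),S(420,385),w=1.3,n=60); print("base front bottom part",ang(f,0),f[2])
g=edge(a,S(40,505),S(240,580),w=1.3); print("base +y",ang(g,0)-90,g[2])
k=edge(a,S(250,85),S(80,305),w=1.3); print("fork bar lower",ang(k,20),ang(k,30),k[2])
print(onz(a,isec(edge(a,S(305,560),S(580,145),w=1.3,n=60),g),0))
hsv=cv2.cvtColor(np.clip(a["img"],0,255).astype(np.uint8),cv2.COLOR_RGB2HSV)
m=cv2.inRange(hsv,(15,110,60),(34,255,255))[200:238,350:390]
n,l,st,ce=cv2.connectedComponentsWithStats(m)
w=a["img"][200:238,350:390];w=(np.minimum(w[...,0],w[...,1])-w[...,2])
ys,xs=np.mgrid[200:238,350:390]
for nm,(x0,x1,y0,y1) in {"fork":(363,372,208.5,215),"base":(370,380,214,221)}.items():
    sel=(xs>=x0)&(xs<=x1)&(ys>=y0)&(ys<=y1)&(w>15)
    W=w[sel];c=np.array([(xs[sel]*W).sum(),(ys[sel]*W).sum()])/W.sum();d=np.stack([xs[sel]-c[0],ys[sel]-c[1]])
    ev,V=np.linalg.eigh((d*W)@d.T/W.sum());v=V[:,1]
    for z in (18,22,26,30):
        P=onz(a,c-3*v,z);Q=onz(a,c+3*v,z);D=Q-P
        print(nm,c.round(2),z,((P+Q)/2).round(1),round((np.degrees(np.arctan2(D[1],D[0]))+90)%180-90,2))
```

```text
base front bottom -3.29 0.05328476900937802
base front bottom part -2.65 0.09819065996673991
base +y -1.6099999999999994 0.06400268889001011
fork bar lower -4.63 -4.63 0.04583934233583275
[459.52428568 -79.9103108    0.        ]
fork [367.55 212.15] 18 [ 493.  -162.6   18. ] -9.35
fork [367.55 212.15] 22 [ 491.8 -158.7   22. ] -9.35
fork [367.55 212.15] 26 [ 490.6 -154.8   26. ] -9.35
fork [367.55 212.15] 30 [ 489.4 -150.8   30. ] -9.35
base [373.85 216.78] 18 [ 468.1 -152.7   18. ] -6.38
base [373.85 216.78] 22 [ 467.  -148.8   22. ] -6.38
base [373.85 216.78] 26 [ 465.9 -144.9   26. ] -6.38
base [373.85 216.78] 30 [ 464.8 -141.    30. ] -6.38
```

Tool reading: yaw -3.55°, lean 0.02°. I'll release, retreat upward towards the holder, and check in a clear view.

play_rows --pt "0 0 0 0 0 0 100" --pt "0 0 0 0 0 0 100" --pt "0 0 0 0 0 0 100" --pt "0 0 -0.03 0 0 0 100" --pt "0 0 -0.045 0 0 0 100" --pt "0 0 -0.045 0 0 0 100"

```text
t: 11.25
eef_pos: [530.1, -120.6, 258.1]
tcp_rot: [-3.133, -0.004, 1.507]
ft_force: [0.6, 0.1, 0.4]
opening: 0.919
```

Run:
```python
from h import *
rep(YB)
a,b=pickle.load(open("c0.pkl","rb"))
T=lambda X,Y:crop(X,Y,240,175,7); S=lambda X,Y:crop(X,Y,260,250,7)
def cen(c,box,ch):
    x0,x1,y0,y1=box;w=c["img"][y0:y1,x0:x1]
    w=(w[...,1]-np.maximum(w[...,0],w[...,2])) if ch=="g" else np.minimum(w[...,0],w[...,1])-w[...,2]
    w=w*(w>0.4*w.max());ys,xs=np.mgrid[y0:y1,x0:x1];C=np.array([(xs*w).sum(),(ys*w).sum()])/w.sum()
    d=np.stack([xs.ravel()-C[0],ys.ravel()-C[1]]);ev,V=np.linalg.eigh((d*w.ravel())@d.T/w.sum());return C,V[:,1]
gs,vs=cen(a,(272,290,255,280),"g");gt,vt=cen(b,(248,275,178,200),"g")
print(gs,gt,tri(a,gs,b,gt))
for cc,g,v in((a,gs,vs),(b,gt,vt)):
    P=onz(cc,g-3*v,69);Q=onz(cc,g+3*v,69);D=P-Q;print("bar",onz(cc,g,69).round(1),onz(cc,g,72).round(1),"yaw",round((np.degrees(np.arctan2(D[1],D[0]))-90+90)%180-90,2))
# stand edges, top view z=26
e={}
e["T"]=edge(b,T(70,73),T(225,43),w=1.5);e["B"]=edge(b,T(85,180),T(240,152),w=1.5);e["L"]=edge(b,T(55,95),T(66,165),w=1.5);e["R"]=edge(b,T(241,60),T(253,135),w=1.5)
for k,x in e.items():
    P=onz(b,x[0]-5*x[1],26);Q=onz(b,x[0]+5*x[1],26);D=P-Q;print(k,round(np.degrees(np.arctan2(D[1],D[0]))%180,2),round(x[2],2))
c=[onz(b,isec(e[i],e[j]),26) for i,j in("TL","TR","BR","BL")]
for q in c: print(q.round(1))
print("ctr",np.mean(c,0))
```

```text
u,v,z [ -0.7  36.9 258.1] yaw(of toolx-90) -3.66 lean fwd -0.5 side -0.23 F [0.6 0.1 0.4] M [-0.06 -0.14 -0.05] op 0.919 t 11.25 j [-0.35  0.35  1.72  0.    1.09 -0.28]
[280.77583219 265.79355166] [260.60522775 188.79915433] (array([601.78332377, 172.08865977,  68.36715397]), np.float64(1.2620875519425663))
bar [602.1 172.7  69. ] [600.7 174.6  72. ] yaw 10.79
bar [601.1 171.7  69. ] [600.8 171.4  72. ] yaw 12.89
T 101.44 0.14
B 101.13 0.13
L 12.91 0.08
R 9.99 0.11
[617.2 229.2  26. ]
[637.3 129.8  26. ]
[579.5 119.7  26. ]
[560.6 216.2  26. ]
ctr [598.63420815 173.72726558  26.        ]
```

Green holder is at about (601, 172) with yaw about 11.4°; the two views agree to 1.3 mm and the stand centre agrees. I'll move over there and photograph the head unobstructed.

Run:
```python
from h import *
R=tool_from_head(headR(np.radians(11.4),0))
plan([601,172,190],R)
```

```text
n 7 d [ 70.9 292.6 -68.1] w [-0.008 -0.005 -0.263]
[0.0423, 0.0075, 0.0098, -0.0012, -0.0007, -0.0375, 100]
[0.042, 0.0091, 0.0098, -0.0012, -0.0007, -0.0375, 100]
[0.0417, 0.0107, 0.0098, -0.0012, -0.0007, -0.0375, 100]
[0.0412, 0.0122, 0.0098, -0.0012, -0.0007, -0.0375, 100]
[0.0408, 0.0137, 0.0098, -0.0012, -0.0007, -0.0375, 100]
[0.0402, 0.0152, 0.0097, -0.0012, -0.0007, -0.0375, 100]
[0.0396, 0.0167, 0.0097, -0.0012, -0.0007, -0.0375, 100]
```

play_rows --pt "0.042 0.007 0 -0.001 0 -0.037 100" --pt "0.042 0.009 0 -0.001 0 -0.037 100" --pt "0.042 0.011 0.005 -0.001 0 -0.037 100" --pt "0.041 0.012 0.01 -0.001 0 -0.037 100" --pt "0.041 0.014 0.012 -0.001 0 -0.037 100" --pt "0.04 0.015 0.012 -0.001 0 -0.037 100" --pt "0.04 0.017 0.012 -0.001 0 -0.038 100" --pt "0 0 0 0 0 0 100"

```text
t: 12.05
eef_pos: [607.5, 181.7, 214.2]
tcp_rot: [3.126, 0.001, 1.772]
ft_force: [0.0, -0.6, -0.3]
opening: 1.001
```

Run:
```python
from h import *
rep(np.radians(11.4))
a=shot("side",8);b=shot("top",8);pickle.dump((a,b),open("c4.pkl","wb"))
save(a,"pics/s15.png",310,400,160,240,8,1.2);save(b,"pics/t15.png",310,395,180,245,9,2)
save(a,"pics/s16.png",240,360,200,310,6,1.2);save(b,"pics/t16.png",220,320,150,250,7,2)
R=tool_from_head(headR(np.radians(11.4),0));plan([601,172,190],R)
```

```text
u,v,z [144.5 316.9 214.2] yaw(of toolx-90) 11.53 lean fwd 0.92 side 0.06 F [ 0.  -0.6 -0.3] M [-0.02 -0.17  0.01] op 1.001 t 12.05 j [ 0.19  0.51  1.56 -0.    1.05 -0.01]
n 1 d [ -6.6  -5.3 -26.3] w [ 0.018  0.002 -0.003]
[-0.0039, -0.008, 0.0262, 0.0179, 0.0019, -0.0027, 100]
```

View pics/s15.png

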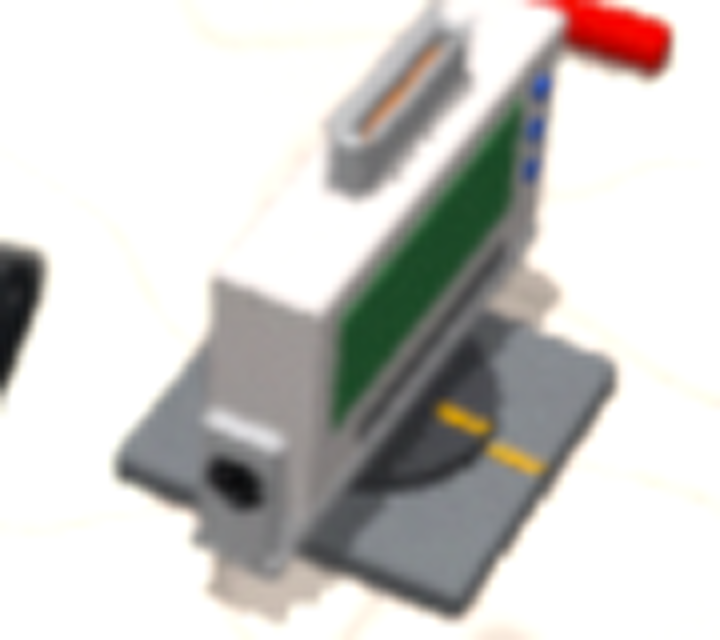

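View pics/t15.png

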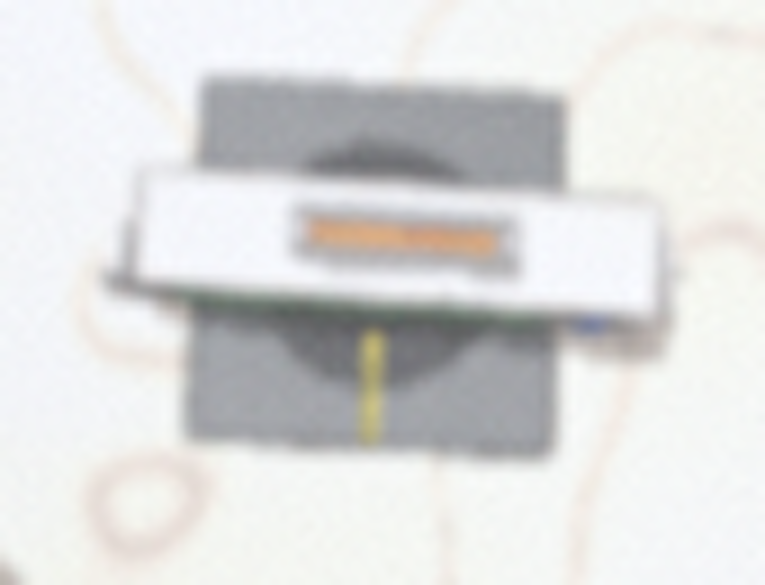

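View pics/s16.png

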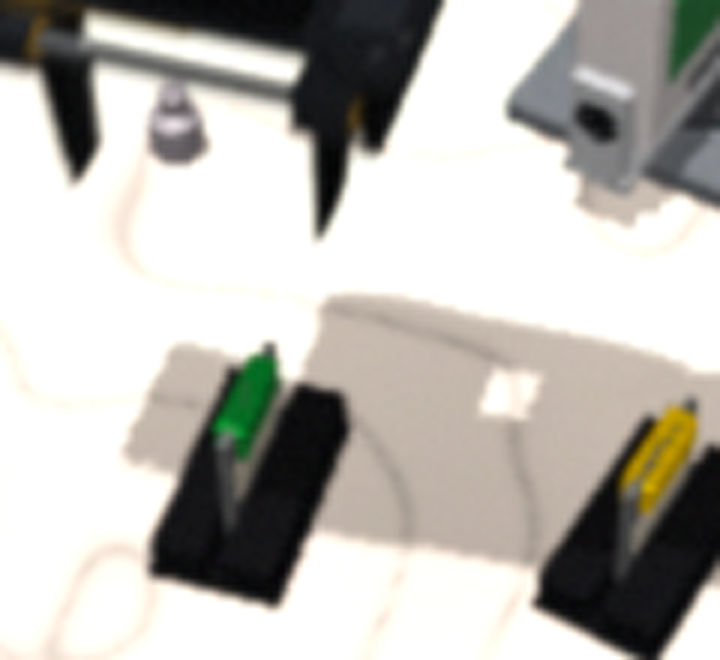

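View pics/t16.png

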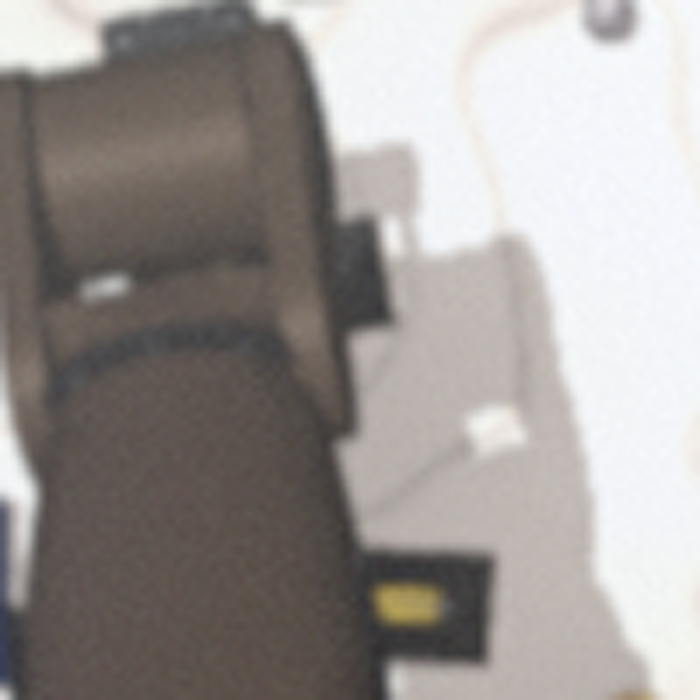

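The clear views show the head upright and the marks in one line in the top crop, (375,332) to (370,440). I'll measure the residual swivel and tilt, and the slot position.

Run:
```python
from h import *
a,b=pickle.load(open("c4.pkl","rb"))
T=lambda X,Y:crop(X,Y,310,180,9); S=lambda X,Y:crop(X,Y,310,160,8)
def ang(c,e,z):
    P=onz(c,e[0]-5*e[1],z);Q=onz(c,e[0]+5*e[1],z);d=P-Q
    return round((np.degrees(np.arctan2(d[1],d[0]))+45)%90-45,2),round(float(e[2]),2)
E={}
for k,p,q,z in[("T",(215,78),(555,97),18),("R",(567,105),(565,185),18),("R2",(557,335),(552,445),18),("B",(200,440),(540,455),18),("L",(192,310),(187,425),18),("L2",(204,90),(197,165),18),("headback",(160,170),(640,200),155),("headfront",(150,283),(170,285),155)]:
    E[k]=edge(b,T(*p),T(*q),w=1.5);print(k,ang(b,E[k],z))
def edge2(c,p,q,col): 
    pass
c=[onz(b,isec(E[i],E[j]),18) for i,j in(("T","L"),("T","R"),("B","R2"),("B","L"))]
print(np.round(c,1),np.mean(c,0).round(1))
# yellow line in top
w=b["img"];yl=np.minimum(w[...,0],w[...,1])-w[...,2];x0,x1,y0,y1=346,356,217,230
W=yl[y0:y1,x0:x1];W=W*(W>.3*W.max());ys,xs=np.mgrid[y0:y1,x0:x1]
r=(W*xs).sum(1)/np.maximum(W.sum(1),1e-6);
for y,v,ww in zip(range(y0,y1),r,W.sum(1)): print(y,v.round(2),ww.round(0),onz(b,(v,y),18).round(1))
# orange
def cenC(c,box,f):
    x0,x1,y0,y1=box;w=f(c["img"][y0:y1,x0:x1]);w=w*(w>.35*w.max());ys,xs=np.mgrid[y0:y1,x0:x1];C=np.array([(xs*w).sum(),(ys*w).sum()])/w.sum()
    d=np.stack([xs.ravel()-C[0],ys.ravel()-C[1]]);ev,V=np.linalg.eigh((d*w.ravel())@d.T/w.sum());return C,V[:,1]
og=lambda w:w[...,0]-w[...,2]-12
ot,vt=cenC(b,(338,372,198,214),og);os_,vs=cenC(a,(350,370,160,180),og)
print("orange",ot,os_,onz(b,ot,169),onz(a,os_,169),tri(a,os_,b,ot))
for cc,g,v in((a,os_,vs),(b,ot,vt)):
    P=onz(cc,g-3*v,169);Q=onz(cc,g+3*v,169);D=P-Q;print(round((np.degrees(np.arctan2(D[1],D[0]))+45)%90-45,2))
# side
for k,p,q,z in[("front",(475,605),(605,385),0),("fronttop",(470,585),(600,372),18),("+y",(330,570),(440,610),0),("headtopfront",(345,300),(540,50),155),("headtopL",(235,285),(310,308),155)]:
    e=edge(a,S(*p),S(*q),w=1.3);print("side",k,ang(a,e,z))
```

```text
T (np.float64(-3.3), 0.16)
R (np.float64(-6.05), 0.13)
R2 (np.float64(-4.26), 0.13)
B (np.float64(-3.67), 0.11)
L (np.float64(-3.92), 0.06)
L2 (np.float64(-7.54), 0.09)
headback (np.float64(-4.97), 0.24)
headfront (np.float64(-10.58), 0.03)
[[ 607.6  -85.5   18. ]
 [ 598.9 -236.9   18. ]
 [ 448.1 -226.6   18. ]
 [ 457.8  -75.2   18. ]] [ 528.1 -156.    18. ]
217 351.01 51.0 [ 499.4 -154.3   18. ]
218 350.98 69.0 [ 495.7 -154.1   18. ]
219 350.95 66.0 [ 492.1 -153.9   18. ]
220 350.93 60.0 [ 488.4 -153.8   18. ]
221 350.91 53.0 [ 484.7 -153.6   18. ]
222 350.88 49.0 [ 481.1 -153.5   18. ]
223 350.86 52.0 [ 477.4 -153.3   18. ]
224 350.83 56.0 [ 473.8 -153.2   18. ]
225 350.8 60.0 [ 470.1 -153.    18. ]
226 350.55 46.0 [ 466.5 -152.    18. ]
227 350.52 42.0 [ 462.8 -151.9   18. ]
228 350.53 36.0 [ 459.2 -151.9   18. ]
229 0.0 0.0 [ 467.9 1131.4   18. ]
orange [354.40102302 205.90754476] [359.73325946 170.63669463] [ 529.09578091 -156.61127703  169.        ] [ 531.6929062  -162.76775479  169.        ] (array([ 528.99794932, -156.11146614,  174.66835853]), np.float64(0.6564876981068263))
-4.44
-4.55
side front (np.float64(-2.39), 0.07)
side fronttop (np.float64(-1.05), 0.16)
side +y (np.float64(-1.09), 0.06)
side headtopfront (np.float64(-3.97), 0.06)
side headtopL (np.float64(-2.89), 0.11)
```

Run:
```python
from h import *
a,b=pickle.load(open("c4.pkl","rb"))
T=lambda X,Y:crop(X,Y,310,180,9); S=lambda X,Y:crop(X,Y,310,160,8)
def ang(c,e,z):
    P=onz(c,e[0]-5*e[1],z);Q=onz(c,e[0]+5*e[1],z);d=P-Q
    return round((np.degrees(np.arctan2(d[1],d[0]))+45)%90-45,2),round(float(e[2]),2)
for k,p,q,z in[("T",(215,78),(555,97),18),("B",(210,441),(355,448),18),("B",(385,449),(540,455),18),("headback",(150,166),(650,203),155),("headbackC",(310,177),(460,187),155),("headfront",(190,291),(560,316),155),("chb",(305,205),(515,220),185),("chf",(305,262),(510,275),185),("hL",(145,180),(137,270),155),("hR",(663,215),(657,310),155)]:
    for w in(1.0,1.6):
        e=edge(b,T(*p),T(*q),w=w,n=80);print("top",k,w,ang(b,e,z),e[0].round(2))
for k,p,q,z in[("front",(475,605),(605,385),0),("frontlow",(475,605),(535,505),0),("+y",(330,570),(440,610),0),("headtopfront",(335,305),(555,30),155),("headtopback",(220,275),(325,165),155),("chf",(365,195),(465,85),170),("screen bottom",(345,425),(500,235),95)]:
    for w in(1.0,1.6):
        e=edge(a,S(*p),S(*q),w=w,n=80);print("side",k,w,ang(a,e,z))
# overlay of top fits
```

```text
top T 1.0 (np.float64(-3.42), 0.1) [353.25 189.12]
top T 1.6 (np.float64(-3.11), 0.2) [346.04 188.52]
top B 1.0 (np.float64(-4.49), 0.06) [341.   229.14]
top B 1.6 (np.float64(-5.65), 0.11) [339.69 229.2 ]
top B 1.0 (np.float64(-3.67), 0.05) [363.13 230.17]
top B 1.6 (np.float64(-4.59), 0.09) [361.04 230.3 ]
top headback 1.0 (np.float64(-4.77), 0.12) [349.86 199.69]
top headback 1.6 (np.float64(-5.75), 0.35) [354.59 200.13]
top headbackC 1.0 (np.float64(-4.44), 0.03) [351.74 199.69]
top headbackC 1.6 (np.float64(-4.93), 0.1) [352.11 199.65]
top headfront 1.0 (np.float64(-4.42), 0.05) [350.68 213.12]
top headfront 1.6 (np.float64(-4.6), 0.13) [357.64 213.51]
top chb 1.0 (np.float64(-4.37), 0.06) [353.3  203.13]
top chb 1.6 (np.float64(-4.28), 0.1) [355.61 203.28]
top chf 1.0 (np.float64(-4.23), 0.07) [354.34 209.37]
top chf 1.6 (np.float64(-4.53), 0.14) [354.82 209.45]
top hL 1.0 (np.float64(-8.04), 0.04) [325.6  204.12]
top hL 1.6 (np.float64(-11.17), 0.08) [325.68 204.88]
top hR 1.0 (np.float64(-3.14), 0.03) [382.4  209.27]
top hR 1.6 (np.float64(-1.2), 0.03) [382.36 208.47]
side front 1.0 (np.float64(-2.24), 0.07)
side front 1.6 (np.float64(-2.81), 0.09)
side frontlow 1.0 (np.float64(-2.46), 0.06)
side frontlow 1.6 (np.float64(-3.3), 0.08)
side +y 1.0 (np.float64(-1.12), 0.06)
side +y 1.6 (np.float64(-2.33), 0.11)
side headtopfront 1.0 (np.float64(-3.96), 0.04)
side headtopfront 1.6 (np.float64(-4.26), 0.12)
side headtopback 1.0 (np.float64(-4.1), 0.15)
side headtopback 1.6 (np.float64(-13.43), 0.49)
side chf 1.0 (np.float64(-5.49), 0.07)
side chf 1.6 (np.float64(-5.49), 0.13)
side screen bottom 1.0 (np.float64(-4.9), 0.07)
side screen bottom 1.6 (np.float64(-4.72), 0.06)
```

Head against base, from edges in the same image:
- **Top camera:** about -0.8°.
- **Side camera:** about -1.5°.
- **Marks:** about 0°.

A +1° swivel correction is worthwhile, to tool yaw about -2.6°. I'll re-grip.

Run:
```python
from h import *
R=tool_from_head(headR(np.radians(-3.5),0))
o=plan([531,-121,220],R)
```

```text
n 7 d [ -76.6 -298.3    3.7] w [ 0.018 -0.     0.257]
[-0.0397, -0.019, -0.0008, 0.0026, -0.0001, 0.0368, 100]
[-0.0403, -0.0176, -0.0007, 0.0026, -0.0001, 0.0368, 100]
[-0.041, -0.0161, -0.0007, 0.0026, -0.0001, 0.0368, 100]
[-0.0415, -0.0146, -0.0007, 0.0026, -0.0001, 0.0368, 100]
[-0.042, -0.013, -0.0006, 0.0026, -0.0001, 0.0368, 100]
[-0.0425, -0.0115, -0.0006, 0.0026, -0.0001, 0.0368, 100]
[-0.0429, -0.0099, -0.0006, 0.0026, -0.0001, 0.0368, 100]
```

play_rows --pt "-0.04 -0.019 -0.01 0.003 0 0.037 100" --pt "-0.04 -0.018 -0.005 0.003 0 0.037 100" --pt "-0.041 -0.016 0 0.003 0 0.037 100" --pt "-0.041 -0.015 0 0.003 0 0.037 100" --pt "-0.042 -0.013 0 0.003 0 0.037 100" --pt "-0.042 -0.011 0 0.003 0 0.037 100" --pt "-0.043 -0.01 0 0.003 0 0.037 100" --pt "0 0 0 0 0 0 100"

```text
t: 13.65
eef_pos: [526.8, -129.1, 230.7]
tcp_rot: [-3.14, 0.0, 1.502]
ft_force: [-0.2, 0.3, -0.2]
opening: 1.002
```

Run:
```python
from h import *
rep(np.radians(-3.5))
R=tool_from_head(headR(np.radians(-3.5),0))
o=plan([531,-121,140],R,n=4)
```

```text
u,v,z [ -3.5  28.2 230.7] yaw(of toolx-90) -3.94 lean fwd -0.11 side 0.03 F [-0.2  0.3 -0.2] M [ 0.02 -0.09  0.03] op 1.002 t 13.65 j [-0.36  0.37  1.76 -0.    1.01 -0.29]
n 4 d [  4.2   8.1 -90.7] w [-0.002  0.    -0.008]
[0.0021, 0.001, 0.0227, -0.0005, 0.0001, -0.0019, 100]
[0.0021, 0.001, 0.0227, -0.0005, 0.0001, -0.0019, 100]
[0.0021, 0.001, 0.0227, -0.0005, 0.0001, -0.0019, 100]
[0.0021, 0.0009, 0.0227, -0.0005, 0.0001, -0.0019, 100]
```

play_rows --pt "0.002 0.002 0.01 0 0 -0.002 70" --pt "0.002 0.002 0.02 0 0 -0.002 70" --pt "0.002 0 0.02 0 0 -0.002 70" --pt "0.002 0 0.02 0 0 -0.002 70" --pt "0 0 0.017 0 0 0 70" --pt "0 0 0 0 0 0 70"

```text
t: 14.25
eef_pos: [532.7, -115.8, 138.2]
tcp_rot: [-3.141, -0.0, 1.516]
ft_force: [0.3, 0.3, 0.7]
opening: 0.697
```

Run:
```python
from h import *
rep(np.radians(-3.5))
R=tool_from_head(headR(np.radians(-3.5),0))
o=plan([531,-121,140],R)
```

```text
u,v,z [  1.7  41.9 138.2] yaw(of toolx-90) -3.14 lean fwd -0.06 side -0.01 F [0.3 0.3 0.7] M [ 0.01 -0.07  0.05] op 0.697 t 14.25 j [-0.34  0.49  1.85 -0.    0.8  -0.28]
n 1 d [-1.7 -5.2  1.8] w [-0.001 -0.     0.006]
[-0.0053, -0.0015, -0.0018, -0.001, -0.0002, 0.0062, 100]
```

play_rows --pt "0 -0.001 0 0 0 0 0" --pt "0 0 0 0 0 0 0" --pt "0 0 0 0 0 0 0" --pt "0 0 0 0 0 0 0" --pt "0 0 0 0 0 0 0"

```text
t: 14.75
eef_pos: [532.1, -113.6, 139.2]
tcp_rot: [-3.141, -0.0, 1.519]
ft_force: [1.6, -1.0, -7.4]
opening: 0.472
```

Run:
```python
from h import *
rep(np.radians(-3.5))
arc(np.radians(-2.6),0,1)
```

```text
u,v,z [  0.9  44.  139.2] yaw(of toolx-90) -2.98 lean fwd -0.06 side -0.01 F [ 1.6 -1.  -7.4] M [-0.14 -0.35 -0.08] op 0.472 t 14.75 j [-0.33  0.49  1.85 -0.    0.8  -0.28]
psi0 -2.98 th0 -0.06 r [ 1.2 44.  69.2]
[0.0, -0.0004, -0.0, -0.0011, -0.0, -0.0066, 0]
```

play_rows --pt "0 -0.001 0 -0.001 0 -0.007 0" --pt "0 0 0 0 0 0 0"

```text
t: 14.95
eef_pos: [531.6, -113.6, 139.1]
tcp_rot: [3.14, -0.0, 1.526]
ft_force: [0.4, -0.1, -5.1]
opening: 0.477
```

Run:
```python
from h import *
rep(np.radians(-2.6))
```

```text
u,v,z [  1.1  44.  139.1] yaw(of toolx-90) -2.56 lean fwd 0.07 side -0.02 F [ 0.4 -0.1 -5.1] M [0.07 0.11 0.08] op 0.477 t 14.95 j [-0.33  0.49  1.86  0.    0.8  -0.29]
```

play_rows --pt "0 0 0 0 0 0 100" --pt "0 0 0 0 0 0 100" --pt "0 0 0 0 0 0 100" --pt "0 0 -0.03 0 0 0 100" --pt "0 0 -0.045 0 0 0 100" --pt "0 0 -0.03 0 0 0 100"

```text
t: 15.55
eef_pos: [530.4, -113.7, 245.3]
tcp_rot: [-3.138, -0.001, 1.526]
ft_force: [0.7, -0.4, 0.6]
opening: 0.918
```

play_rows --pt "0.042 0.006 0 0 0 -0.034 100" --pt "0.042 0.008 0 0 0 -0.035 100" --pt "0.042 0.01 0.003 0 0 -0.035 100" --pt "0.041 0.011 0.006 0 0 -0.035 100" --pt "0.041 0.012 0.006 0 0 -0.035 100" --pt "0.039 0.013 0.006 0 0 -0.035 100" --pt "0.03 0.012 0.006 0 0 -0.035 100" --pt "0 0 0 0 0 0 100"

```text
t: 16.35
eef_pos: [591.1, 176.5, 225.9]
tcp_rot: [3.13, 0.003, 1.775]
ft_force: [-0.7, -0.5, -0.2]
opening: 1.001
```

Run:
```python
from h import *
rep(np.radians(11.4))
R=tool_from_head(headR(np.radians(11.4),0));plan([601,172,120],R,n=4)
a=shot("side",6);b=shot("top",6);pickle.dump((a,b),open("c5.pkl","wb"))
T=lambda X,Y:crop(X,Y,310,180,9); S=lambda X,Y:crop(X,Y,310,160,8)
def ang(c,e,z):
    P=onz(c,e[0]-5*e[1],z);Q=onz(c,e[0]+5*e[1],z);d=P-Q
    return round((np.degrees(np.arctan2(d[1],d[0]))+45)%90-45,2),round(float(e[2]),2)
for k,p,q,z in[("T",(215,78),(555,97),18),("B",(210,441),(540,455),18),("headbackC",(310,177),(460,187),155),("headfront",(190,291),(560,316),155),("chb",(305,205),(515,220),185),("chf",(305,262),(510,275),185)]:
    e=edge(b,T(*p),T(*q),w=1.2,n=80);print("top",k,ang(b,e,z),onz(b,e[0]+(351.5-e[0][0])/e[1][0]*e[1],z).round(1))
save(a,"pics/s17.png",310,400,160,240,8,1.2);save(b,"pics/t17.png",310,395,180,245,9,2)
```

```text
u,v,z [127.4 315.1 225.9] yaw(of toolx-90) 11.73 lean fwd 0.64 side 0.19 F [-0.7 -0.5 -0.2] M [-0.01 -0.1  -0.07] op 1.001 t 16.35 j [ 0.18  0.48  1.59 -0.    1.06 -0.02]
n 4 d [   9.9   -4.5 -105.9] w [0.011 0.003 0.006]
[-0.0015, 0.0019, 0.0265, 0.0028, 0.0009, 0.0014, 100]
[-0.0015, 0.002, 0.0265, 0.0028, 0.0009, 0.0014, 100]
[-0.0016, 0.002, 0.0265, 0.0028, 0.0009, 0.0014, 100]
[-0.0016, 0.0021, 0.0265, 0.0028, 0.0009, 0.0014, 100]
top T (np.float64(-3.89), 0.2) [ 603.  -157.7   18. ]
top B (np.float64(-3.35), 0.09) [ 452.9 -155.3   18. ]
top headbackC (np.float64(-4.58), 0.13) [ 551.8 -148.1  155. ]
top headfront (np.float64(-4.28), 0.07) [ 505.9 -147.3  155. ]
top chb (np.float64(-4.33), 0.11) [ 537.9 -145.9  185. ]
top chf (np.float64(-3.1), 0.08) [ 517.3 -145.6  185. ]
```

View pics/t17.png

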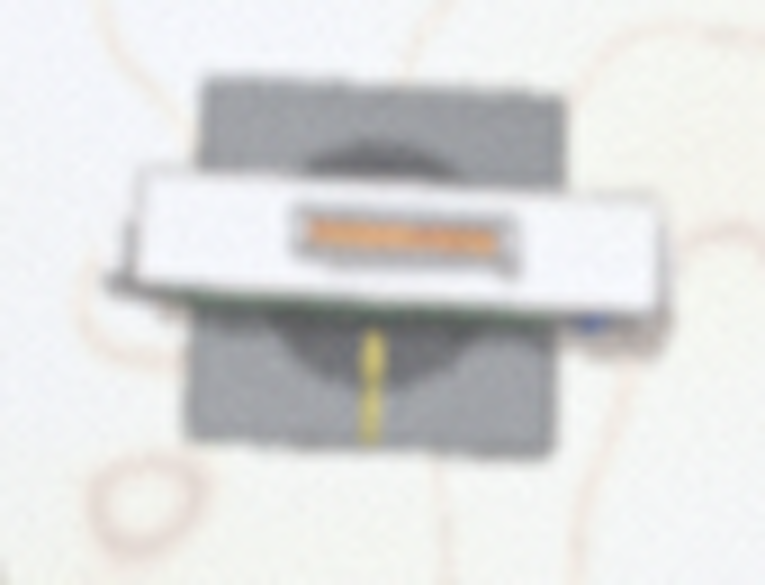

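View pics/s17.png

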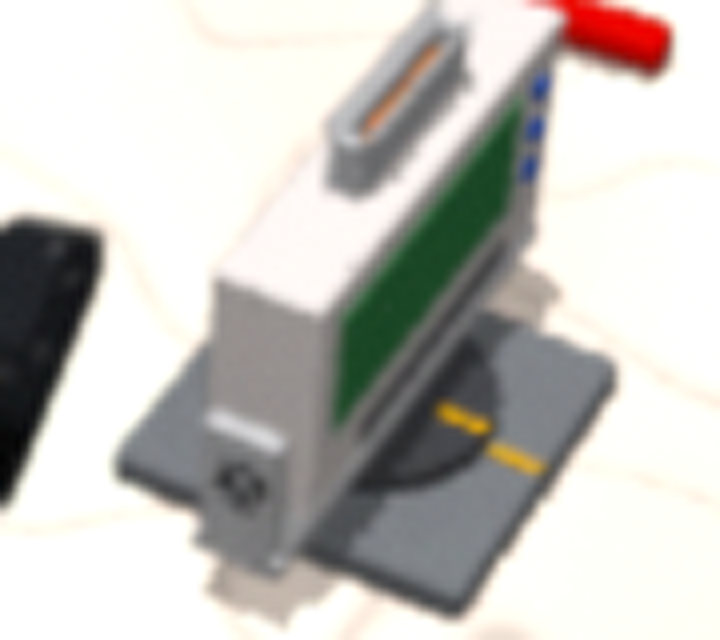

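The head is square within measurement noise (about 0.5° by edges, marks in line), and its mid-plane sits over the base centre within about 0.3 mm. Now for the green holder.

play_rows --pt "-0.001 0.002 0.03 0.003 0.001 0.001 70" --pt "-0.001 0.002 0.03 0.003 0.001 0.001 60" --pt "-0.001 0.002 0.02 0.003 0.001 0.001 60" --pt "-0.001 0.002 0.01 0 0 0 60" --pt "0 0 0 0 0 0 60"

```text
t: 17.45
eef_pos: [601.9, 169.8, 135.5]
tcp_rot: [3.136, 0.001, 1.766]
ft_force: [0.8, 0.4, 0.7]
opening: 0.644
```

Run:
```python
from h import *
rep(np.radians(11.4))
R=tool_from_head(headR(np.radians(11.4),0));plan([601,172,58],R,n=4)
a=shot("side",4)
save(a,"pics/s18.png",250,320,210,300,8,1.2)
```

```text
u,v,z [136.7 306.3 135.5] yaw(of toolx-90) 11.21 lean fwd 0.35 side 0.05 F [0.8 0.4 0.7] M [ 0.03 -0.1   0.03] op 0.644 t 17.45 j [ 0.17  0.59  1.66 -0.    0.89 -0.03]
n 4 d [ -0.9   2.2 -77.5] w [ 0.006  0.001 -0.003]
[0.0006, -0.0002, 0.0194, 0.0015, 0.0002, -0.0008, 100]
[0.0006, -0.0002, 0.0194, 0.0015, 0.0002, -0.0008, 100]
[0.0006, -0.0002, 0.0194, 0.0015, 0.0002, -0.0008, 100]
[0.0006, -0.0001, 0.0194, 0.0015, 0.0002, -0.0008, 100]
```

View pics/s18.png

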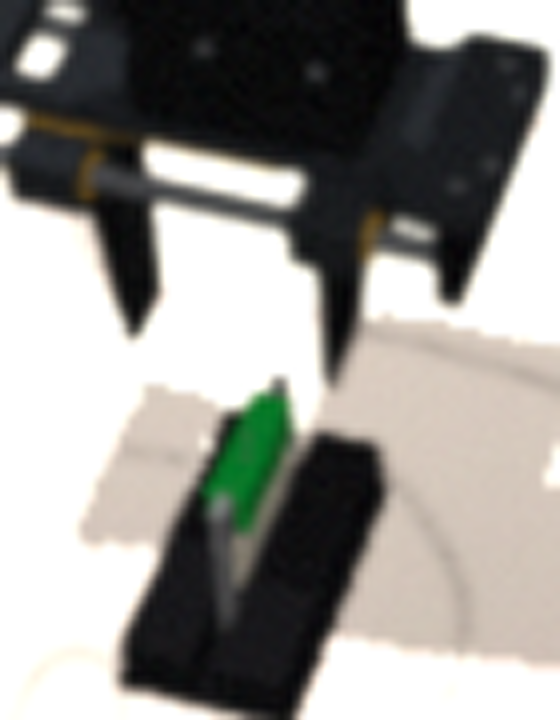

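The fingertips, (135,330) and (335,380), straddle the green bar with the holder between them. I'll descend and grip.

play_rows --pt "0.001 0 0.02 0.002 0 0 60" --pt "0.001 0 0.02 0.002 0 0 60" --pt "0 0 0.02 0.001 0 0 60" --pt "0 0 0.014 0 0 0 60" --pt "0 0 0 0 0 0 60"

```text
t: 18.15
eef_pos: [605.3, 173.1, 67.6]
tcp_rot: [3.127, 0.001, 1.767]
ft_force: [-0.5, -0.2, -1.1]
opening: 0.6
```

Run:
```python
from h import *
rep(np.radians(11.4))
a=shot("side",3)
save(a,"pics/s19.png",250,320,220,300,8,1.2)
```

```text
u,v,z [140.7 308.9  67.6] yaw(of toolx-90) 11.25 lean fwd 0.86 side 0.06 F [-0.5 -0.2 -1.1] M [-0.03 -0.11 -0.03] op 0.6 t 18.15 j [ 0.17  0.68  1.7  -0.    0.75 -0.02]
```

View pics/s19.png

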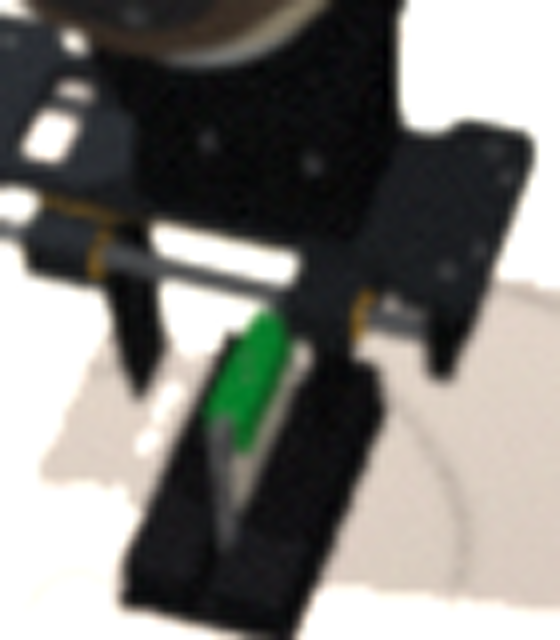

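play_rows --pt "0 -0.003 0.005 0.012 0 0 40" --pt "0 -0.001 0.004 0.003 0 0 40" --pt "0 0 0 0 0 0 35"

```text
t: 18.6
eef_pos: [602.9, 172.6, 62.0]
tcp_rot: [3.137, 0.001, 1.767]
ft_force: [-0.0, -0.0, -0.2]
opening: 0.405
```

Run:
```python
from h import *
rep(np.radians(11.4))
R=tool_from_head(headR(np.radians(11.4),0));plan([601,172,58],R,n=1)
```

```text
u,v,z [138.1 308.9  62. ] yaw(of toolx-90) 11.26 lean fwd 0.27 side 0.07 F [-0.  -0.  -0.2] M [-0.01 -0.15 -0.03] op 0.405 t 18.6 j [ 0.17  0.69  1.7  -0.    0.75 -0.02]
n 1 d [-1.9 -0.6 -4. ] w [ 0.005  0.001 -0.002]
[-0.0002, -0.002, 0.004, 0.0047, 0.0012, -0.0024, 100]
```

play_rows --pt "0 -0.002 0.003 0.004 0 0 30" --pt "0 0 0 0 0 0 0" --pt "0 0 0 0 0 0 0" --pt "0 0 0 0 0 0 0" --pt "0 0 0 0 0 0 0"

```text
t: 19.1
eef_pos: [600.9, 172.1, 58.9]
tcp_rot: [3.141, 0.001, 1.767]
ft_force: [0.7, 0.3, -0.1]
opening: 0.143
```

Run:
```python
from h import *
rep(np.radians(11.4))
```

```text
u,v,z [136.1 308.8  58.9] yaw(of toolx-90) 11.25 lean fwd 0.04 side 0.07 F [ 0.7  0.3 -0.1] M [-0.07 -0.13  0.04] op 0.143 t 19.1 j [ 0.17  0.69  1.7  -0.    0.74 -0.02]
```

Gripped at 13.6 mm opening (bar is 14). Lifting.

play_rows --pt "0 0 0 0 0 0 0" --pt "0 0 -0.01 0 0 0 0" --pt "0 0 -0.02 0 0 0 0" --pt "0 0 -0.04 0 0 0 0" --pt "0 0 -0.04 0 0 0 0" --pt "0 0 -0.045 0 0 0 0" --pt "0 0 -0.04 0 0 0 0" --pt "0 0 -0.02 0 0 0 0"

```text
t: 19.9
eef_pos: [599.2, 172.1, 283.1]
tcp_rot: [-3.137, 0.001, 1.767]
ft_force: [0.2, 0.7, -1.0]
opening: 0.148
```

Run:
```python
from h import *
rep(np.radians(11.4))
a=shot("side",4);save(a,"pics/s20.png",230,330,160,300,5,1.2)
```

```text
u,v,z [134.4 309.1 283.1] yaw(of toolx-90) 11.25 lean fwd -0.24 side 0.06 F [ 0.2  0.7 -1. ] M [ 0.   -0.16 -0.02] op 0.148 t 19.9 j [ 0.17  0.44  1.49 -0.    1.21 -0.02]
```

View pics/s20.png

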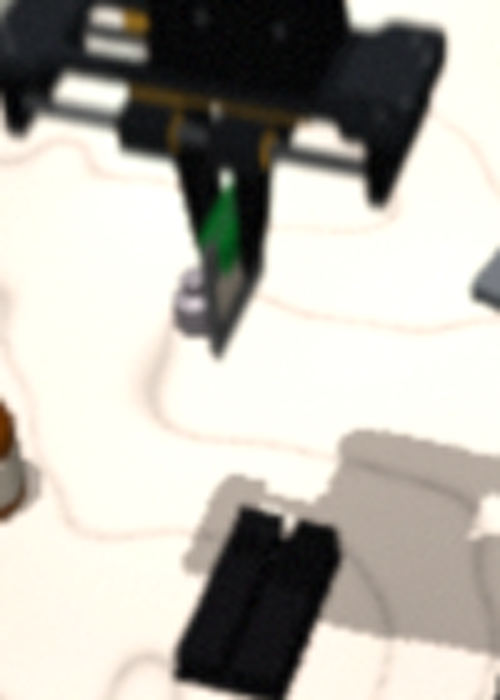

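The holder is lifted, with its underside at about (217,352). I'll zoom on its visible -x face.

Run:
```python
from h import *
a=shot("side",6);save(a,"pics/s21.png",262,286,192,235,16,1.6);print(a["img"][215:224,274:280].round(0).astype(int).tolist()[4])
for r in range(206,234,2): print(r,[tuple(a["img"][r,c].astype(int)) for c in range(268,284,2)])
```

```text
[[81, 77, 70], [94, 90, 80], [91, 86, 77], [86, 81, 73], [65, 62, 58], [46, 44, 44]]
206 [(np.int64(137), np.int64(137), np.int64(128)), (np.int64(9), np.int64(12), np.int64(8)), (np.int64(9), np.int64(69), np.int64(26)), (np.int64(22), np.int64(78), np.int64(37)), (np.int64(22), np.int64(75), np.int64(36)), (np.int64(8), np.int64(27), np.int64(14)), (np.int64(6), np.int64(7), np.int64(5)), (np.int64(5), np.int64(5), np.int64(6))]
208 [(np.int64(169), np.int64(170), np.int64(160)), (np.int64(18), np.int64(41), np.int64(22)), (np.int64(15), np.int64(79), np.int64(31)), (np.int64(26), np.int64(74), np.int64(39)), (np.int64(9), np.int64(78), np.int64(29)), (np.int64(7), np.int64(26), np.int64(10)), (np.int64(5), np.int64(5), np.int64(5)), (np.int64(14), np.int64(16), np.int64(16))]
210 [(np.int64(211), np.int64(209), np.int64(198)), (np.int64(50), np.int64(78), np.int64(52)), (np.int64(43), np.int64(69), np.int64(48)), (np.int64(24), np.int64(74), np.int64(37)), (np.int64(5), np.int64(68), np.int64(23)), (np.int64(5), np.int64(30), np.int64(12)), (np.int64(6), np.int64(5), np.int64(7)),
[... 3375 characters left out ...]
.int64(224), np.int64(219), np.int64(209)), (np.int64(165), np.int64(160), np.int64(153)), (np.int64(50), np.int64(50), np.int64(50)), (np.int64(154), np.int64(152), np.int64(144)), (np.int64(222), np.int64(219), np.int64(207)), (np.int64(224), np.int64(220), np.int64(210)), (np.int64(223), np.int64(220), np.int64(208))]
232 [(np.int64(224), np.int64(218), np.int64(208)), (np.int64(224), np.int64(220), np.int64(210)), (np.int64(192), np.int64(187), np.int64(178)), (np.int64(91), np.int64(90), np.int64(87)), (np.int64(208), np.int64(205), np.int64(194)), (np.int64(223), np.int64(220), np.int64(209)), (np.int64(223), np.int64(220), np.int64(209)), (np.int64(224), np.int64(221), np.int64(209))]
```

View pics/s21.png

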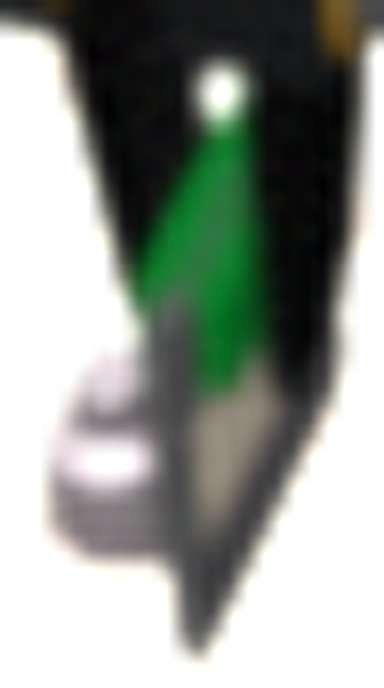

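The visible -x face shows a warm light patch framed by grey plate. That is the card, so it faces -x and no flip is needed. Moving above the slot.

Run:
```python
from h import *
R=tool_from_head(headR(np.radians(-2.6),0))
o=plan([529.6,-156.7,275],R,claw=0,n=8)
```

```text
n 8 d [ -69.1 -328.6   -2.4] w [-0.01   0.002  0.242]
[-0.0386, -0.0165, 0.0005, -0.0013, 0.0003, 0.0302, 0]
[-0.0391, -0.0153, 0.0005, -0.0013, 0.0003, 0.0302, 0]
[-0.0395, -0.0141, 0.0005, -0.0013, 0.0003, 0.0302, 0]
[-0.0399, -0.0129, 0.0004, -0.0013, 0.0003, 0.0302, 0]
[-0.0403, -0.0117, 0.0004, -0.0013, 0.0003, 0.0302, 0]
[-0.0406, -0.0105, 0.0004, -0.0013, 0.0003, 0.0302, 0]
[-0.0409, -0.0093, 0.0003, -0.0013, 0.0003, 0.0302, 0]
[-0.0412, -0.008, 0.0003, -0.0013, 0.0003, 0.0302, 0]
```

play_rows --pt "-0.038 -0.016 0 0 0 0.03 0" --pt "-0.039 -0.015 0 -0.001 0 0.03 0" --pt "-0.039 -0.014 0 -0.001 0 0.03 0" --pt "-0.04 -0.013 0 -0.001 0 0.03 0" --pt "-0.04 -0.012 0 -0.001 0 0.03 0" --pt "-0.04 -0.01 0 -0.001 0 0.03 0" --pt "-0.03 -0.008 0 -0.001 0 0.03 0" --pt "0 0 0 0 0 0 0"

```text
t: 21.2
eef_pos: [537.1, -111.1, 273.9]
tcp_rot: [-3.131, 0.002, 1.552]
ft_force: [0.4, 0.0, -1.0]
opening: 0.144
```

Run:
```python
from h import *
rep(np.radians(-2.6))
R=tool_from_head(headR(np.radians(-2.6),0))
o=plan([529.6,-156.7,263],R,claw=0,n=2)
```

```text
u,v,z [  6.5  46.8 273.9] yaw(of toolx-90) -1.08 lean fwd -0.59 side 0.14 F [ 0.4  0.  -1. ] M [-0.   -0.1  -0.04] op 0.144 t 21.2 j [-0.32  0.34  1.68 -0.01  1.13 -0.3 ]
n 2 d [ -7.5 -45.6 -10.9] w [-0.01   0.002  0.027]
[-0.0229, -0.0033, 0.0055, -0.0052, 0.0012, 0.0133, 0]
[-0.0229, -0.003, 0.0055, -0.0052, 0.0012, 0.0133, 0]
```

play_rows --pt "-0.022 -0.003 0.003 -0.005 0.001 0.013 0" --pt "-0.02 -0.003 0.003 -0.005 0.001 0.013 0" --pt "0 0 0 0 0 0 0"

```text
t: 21.5
eef_pos: [529.7, -153.8, 266.8]
tcp_rot: [-3.14, -0.001, 1.525]
ft_force: [-0.4, 0.6, -0.6]
opening: 0.145
```

Run:
```python
from h import *
rep(np.radians(-2.6))
R=tool_from_head(headR(np.radians(-2.6),0))
o=plan([529.6,-156.7,260],R,claw=0,n=1)
a=shot("side",6);b=shot("top",2);pickle.dump(a,open("c6.pkl","wb"))
save(a,"pics/s22.png",330,390,130,200,10,1.3)
```

```text
u,v,z [  1.1   3.8 266.8] yaw(of toolx-90) -2.64 lean fwd -0.1 side -0.05 F [-0.4  0.6 -0.6] M [-0.04 -0.09 -0.01] op 0.145 t 21.5 j [-0.4   0.35  1.69  0.    1.11 -0.36]
n 1 d [-0.1 -2.9 -6.8] w [-0.002 -0.001 -0.001]
[-0.0029, 0.0, 0.0068, -0.0017, -0.0009, -0.0007, 0]
```

View pics/s22.png

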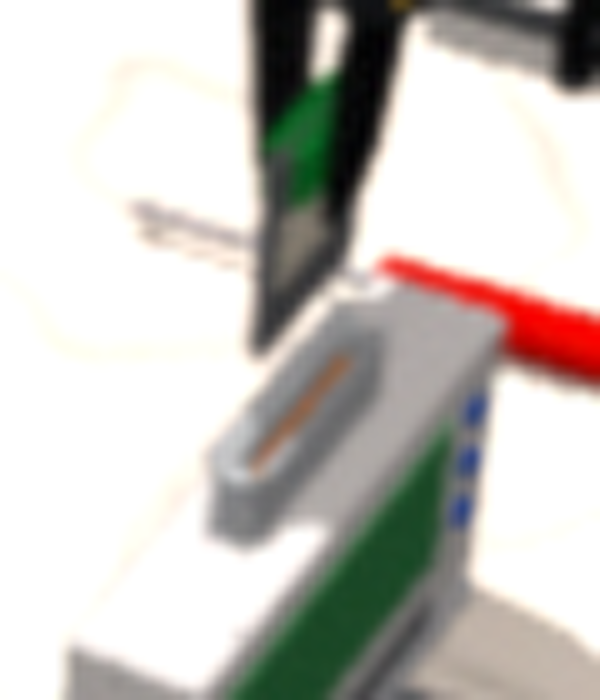

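Run:
```python
from h import *
a=pickle.load(open("c6.pkl","rb"))
p,R,s=cur()
S=lambda X,Y:crop(X,Y,330,130,10)
# expected image of holder bottom corners (from TCP), to compare
H=headR(np.radians(-2.64),0)
base=p-np.array([0,0,52.9])
for nm,v in{"bot+y-x":(-2,30,0),"bot+y+x":(2,30,0),"bot-y-x":(-2,-30,0),"barbot+y":(-7,22,48),"platetop+y-x":(-2.5,30,48)}.items():
    q=proj(a,base+H@np.array(v,float));print(nm,((q-[330,130]+.5)*10-.5).round(0))
sl=np.array([529.6,-156.7,185])
for nm,v in{"ch+y-x":(-11.5,42,0),"ch+y+x":(11.5,42,0),"ch-y-x":(-11.5,-42,0),"ch-y+x":(11.5,-42,0),"headtop+y-x":(-22.5,100,-30),"headtop+y+x":(22.5,100,-30),"headtop-y-x":(-22.5,-100,-30),"slot":(0,0,0)}.items():
    q=proj(a,sl+H@np.array(v,float));print(nm,((q-[330,130]+.5)*10-.5).round(0))
```

```text
bot+y-x [264. 365.]
bot+y+x [251. 361.]
bot-y-x [356. 252.]
barbot+y [306. 213.]
platetop+y-x [278. 224.]
ch+y-x [277. 475.]
ch+y+x [203. 449.]
ch-y-x [402. 316.]
ch-y+x [331. 292.]
headtop+y-x [213. 691.]
headtop+y+x [ 67. 635.]
headtop-y-x [505. 305.]
slot [305. 381.]
```

Run:
```python
from h import *
a5,b5=pickle.load(open("c5.pkl","rb"));a=pickle.load(open("c6.pkl","rb"))
T=lambda X,Y:crop(X,Y,310,180,9); S=lambda X,Y:crop(X,Y,310,160,8)
hL=edge(b5,T(145,180),T(137,270),w=1.2);hR=edge(b5,T(663,215),T(657,310),w=1.2)
yl=onz(b5,hL[0],155);yr=onz(b5,hR[0],155);print("top head ends",yl,yr,"mid y",(yl[1]+yr[1])/2)
cL=edge(b5,T(298,215),T(294,250),w=1.0);cR=edge(b5,T(518,225),T(514,265),w=1.0)
yl=onz(b5,cL[0],185);yr=onz(b5,cR[0],185);print("top chan ends",yl,yr,(yl[1]+yr[1])/2)
fr=edge(a5,S(340,300),S(545,40),w=1.2);en=edge(a5,S(228,285),S(312,310),w=1.0)
c=onz(a5,isec(fr,en),155);H=headR(np.radians(-3.6),0);print("side corner +y-x",c,"-> centre",c+H@np.array([22.5,-100,0]))
# current picture holder end edge & head corner
Q=lambda X,Y:crop(X,Y,330,130,10)
he=edge(a,Q(268,165),Q(256,335),w=1.2);hb=edge(a,Q(268,345),Q(330,272),w=1.2)
pc=isec(he,hb);print("holder corner px",pc,((pc-[330,130]+.5)*10-.5).round(0),onz(a,pc,213.9))
```

```text
top head ends [532.84044446 -59.41510862 155.        ] [ 517.48566178 -252.53601931  155.        ] mid y -155.975563965226
top chan ends [ 529.98125478 -114.7477956   185.        ] [ 522.43243419 -198.37541176  185.        ] -156.56160368005635
side corner +y-x [512.57215123 -53.21113267 155.        ] -> centre [ 528.74870067 -154.4265922   155.        ]
holder corner px [354.71732 166.07997] [252. 365.] [ 532.89896281 -121.49724922  213.9       ]
```

Both cameras agree: the TCP should sit at y ≈ -156 and x ≈ 529.6. I'll descend to just above the mouth and check there.

play_rows --pt "-0.002 0 0.01 -0.001 0 0 0" --pt "0 0 0.006 0 0 0 0" --pt "0 0 0 0 0 0 0"

```text
t: 22.2
eef_pos: [530.2, -153.4, 250.1]
tcp_rot: [3.141, -0.001, 1.528]
ft_force: [0.2, -0.2, -0.5]
opening: 0.148
```

Run:
```python
from h import *
rep(np.radians(-2.6))
R=tool_from_head(headR(np.radians(-2.6),0))
o=plan([529.6,-156,240],R,claw=0,n=1)
a=shot("side",5);pickle.dump(a,open("c7.pkl","wb"))
save(a,"pics/s23.png",335,385,140,190,14,1.4)
```

```text
u,v,z [  1.5   4.1 250.1] yaw(of toolx-90) -2.42 lean fwd 0.03 side -0.03 F [ 0.2 -0.2 -0.5] M [-0.02 -0.12  0.01] op 0.148 t 22.2 j [-0.4   0.36  1.71  0.    1.06 -0.36]
n 1 d [ -0.6  -2.6 -10.1] w [ 0.001 -0.001  0.003]
[-0.0026, -0.0005, 0.0101, 0.0006, -0.0006, 0.0031, 0]
```

View pics/s23.png

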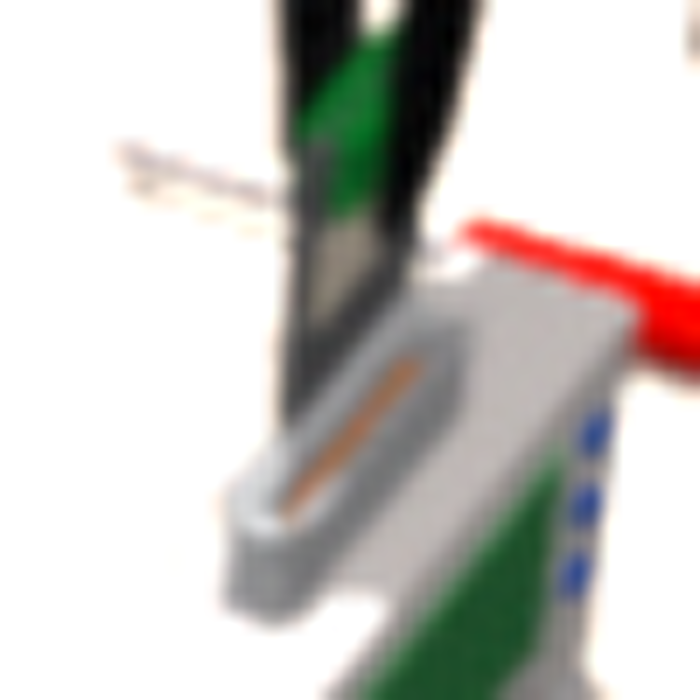

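play_rows --pt "-0.003 -0.0005 0.003 0 0 0.003 0" --pt "-0.001 0 0.002 0 0 0 0" --pt "0 0 0 0 0 0 0"

```text
t: 22.75
eef_pos: [530.0, -158.1, 246.4]
tcp_rot: [3.139, 0.0, 1.525]
ft_force: [-0.4, -0.5, -0.5]
opening: 0.143
```

Run:
```python
from h import *
rep(np.radians(-2.6))
R=tool_from_head(headR(np.radians(-2.6),0))
o=plan([529.6,-156,240],R,claw=0,n=1)
```

```text
u,v,z [  1.5  -0.6 246.4] yaw(of toolx-90) -2.62 lean fwd 0.17 side 0.02 F [-0.4 -0.5 -0.5] M [-0.01 -0.13 -0.01] op 0.143 t 22.75 j [-0.41  0.37  1.72  0.    1.05 -0.36]
n 1 d [-0.4  2.1 -6.4] w [ 0.003  0.    -0.   ]
[0.0021, -0.0005, 0.0064, 0.003, 0.0004, -0.0004, 0]
```

play_rows --pt "0.001 -0.0005 0.004 0.002 0 0 0" --pt "0 0 0.002 0.001 0 0 0" --pt "0 0 0 0 0 0 0"

```text
t: 23.05
eef_pos: [529.4, -157.1, 239.8]
tcp_rot: [-3.141, 0.0, 1.525]
ft_force: [0.3, -0.0, -0.5]
opening: 0.144
```

Run:
```python
from h import *
rep(np.radians(-2.6))
a=shot("side",5)
save(a,"pics/s24.png",335,385,140,190,14,1.4)
```

```text
u,v,z [  0.9   0.4 239.8] yaw(of toolx-90) -2.63 lean fwd -0.02 side 0.02 F [ 0.3 -0.  -0.5] M [ 0.01 -0.1   0.01] op 0.144 t 23.05 j [-0.41  0.38  1.72 -0.    1.04 -0.36]
```

View pics/s24.png

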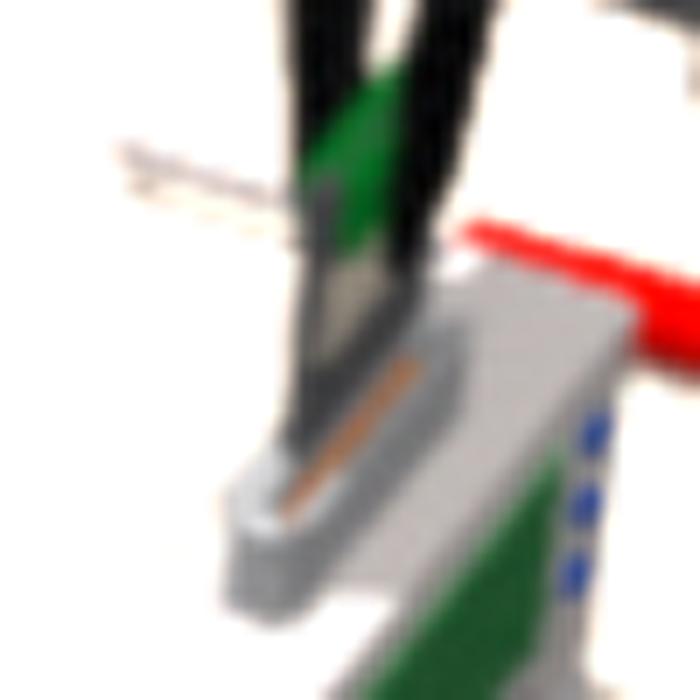

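Run:
```python
from h import *
a=read_camera("side");S=lambda X,Y:crop(X,Y,335,140,14)
H=headR(np.radians(-3.9),0)
for nm,p in{"holder corner":(288,448),"rim apex":(247,513),"rim left":(230,492),"rim bottom":(270,530),"rim right end":(462,340),"rim right top":(440,300),"orange +y":(285,512),"orange -y":(415,362)}.items():
    P=onz(a,S(*p),169 if "or" in nm and "corner" not in nm else 185);print(nm,P.round(1),(H.T@(P-[529.6,-156.7,185])).round(1))
print(proj(a,[529.6,-156.7+42,185]),proj(a,[529.6,-156.7,185]))
```

```text
holder corner [ 535. -134.  185.] [ 3.8 23.   0. ]
rim apex [ 534.1 -111.3  185. ] [ 1.4 45.6  0. ]
rim left [ 539.7 -115.8  185. ] [ 7.3 41.5  0. ]
rim bottom [ 527.9 -108.6  185. ] [-4.9 47.9  0. ]
rim right end [ 517.2 -183.2  185. ] [-10.6 -27.3   0. ]
rim right top [ 526.3 -193.7  185. ] [ -0.7 -37.1   0. ]
orange +y [ 534.3 -133.4  169. ] [  3.1  23.5 -16. ]
orange -y [ 529.7 -191.5  169. ] [  2.4 -34.7 -16. ]
[354.14897605 175.96242157] [360.00396226 167.6443615 ]
```

Run:
```python
from h import *
a=shot("side",8);pickle.dump(a,open("c8.pkl","wb"))
im=np.clip((a["img"]-30)*2.2,0,255).astype(np.uint8)[155:182,345:372,::-1]
cv2.imwrite("pics/s25.png",cv2.resize(im,None,fx=22,fy=22,interpolation=cv2.INTER_CUBIC))
p,R,s=cur();H=headR(np.radians(-2.6),0)
for z in(52.9,50,56):
  b=p-np.array([0,0,z]);
  for v in((-2,30,0),(2,30,0),(-2,-30,0)): q=proj(a,b+H@np.array(v,float));print(z,v,((q-[345,155]+.5)*22-.5).round(0))
for v in((-8.5,36,0),(8.5,36,0),(-8.5,-36,0),(8.5,-36,0),(-4,36,-6),(4,36,-6)):
  q=proj(a,np.array([529.6,-156.7,185])+H@np.array(v,float));print(v,((q-[345,155]+.5)*22-.5).round(0))
```

```text
52.9 (-2, 30, 0) [257. 405.]
52.9 (2, 30, 0) [229. 395.]
52.9 (-2, -30, 0) [456. 156.]
50 (-2, 30, 0) [259. 387.]
50 (2, 30, 0) [230. 377.]
50 (-2, -30, 0) [458. 138.]
56 (-2, 30, 0) [256. 424.]
56 (2, 30, 0) [227. 414.]
56 (-2, -30, 0) [454. 175.]
(-8.5, 36, 0) [279. 462.]
(8.5, 36, 0) [159. 420.]
(-8.5, -36, 0) [516. 162.]
(8.5, -36, 0) [399. 123.]
(-4, 36, -6) [244. 488.]
(4, 36, -6) [188. 468.]
```

View pics/s25.png

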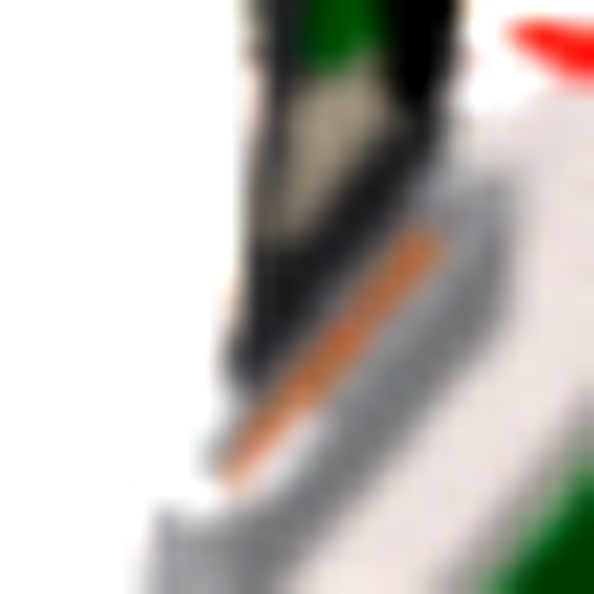

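The holder's lower edge is just above the mouth, over the slot, with its +y corner at (240,375) and the strip in front of it. I'll go down slowly by feel.

play_rows --pt "0 0 0.003 0 0 0 0" --pt "0 0 0.003 0 0 0 0"

```text
t: 23.95
eef_pos: [529.6, -157.2, 234.1]
tcp_rot: [3.141, 0.001, 1.525]
ft_force: [-0.1, 0.5, -0.7]
opening: 0.144
```

Run:
```python
from h import *
rep(np.radians(-2.6))
```

```text
u,v,z [  1.1   0.3 234.1] yaw(of toolx-90) -2.64 lean fwd 0.05 side 0.04 F [-0.1  0.5 -0.7] M [-0.05 -0.11  0.01] op 0.144 t 23.95 j [-0.41  0.38  1.73 -0.    1.03 -0.36]
```

play_rows --pt "0 0 0.003 0 0 0 0" --pt "0 0 0.003 0 0 0 0"

```text
t: 24.15
eef_pos: [529.3, -157.2, 227.6]
tcp_rot: [3.141, 0.001, 1.525]
ft_force: [-3.7, 1.2, 10.3]
opening: 0.145
```

Run:
```python
from h import *
rep(np.radians(-2.6))
```

```text
u,v,z [  0.8   0.4 227.6] yaw(of toolx-90) -2.64 lean fwd 0.01 side 0.04 F [-3.7  1.2 10.3] M [ 0.11  0.65 -0.09] op 0.145 t 24.15 j [-0.41  0.39  1.74 -0.    1.01 -0.36]
```

There is contact at about 10 mm depth, with the holder pushed towards -x: its foot is on the rear flare, so it sits slightly too far back. I'll lift, look and shift.

play_rows --pt "0 0 -0.005 0 0 0 0" --pt "0 0 0 0 0 0 0"

```text
t: 24.35
eef_pos: [529.3, -157.2, 232.3]
tcp_rot: [-3.141, 0.0, 1.525]
ft_force: [0.9, 0.6, -1.8]
opening: 0.147
```

Run:
```python
from h import *
rep(np.radians(-2.6))
a=shot("side",6)
im=np.clip((a["img"]-30)*2.0,0,255).astype(np.uint8)[150:190,335:375,::-1]
cv2.imwrite("pics/s26.png",cv2.resize(im,None,fx=15,fy=15,interpolation=cv2.INTER_CUBIC))
save(a,"pics/s27.png",310,400,150,240,7,1.2)
```

```text
u,v,z [  0.8   0.4 232.3] yaw(of toolx-90) -2.64 lean fwd -0.03 side 0.02 F [ 0.9  0.6 -1.8] M [ 0.   -0.1  -0.03] op 0.147 t 24.35 j [-0.41  0.38  1.73 -0.    1.02 -0.36]
```

View pics/s26.png

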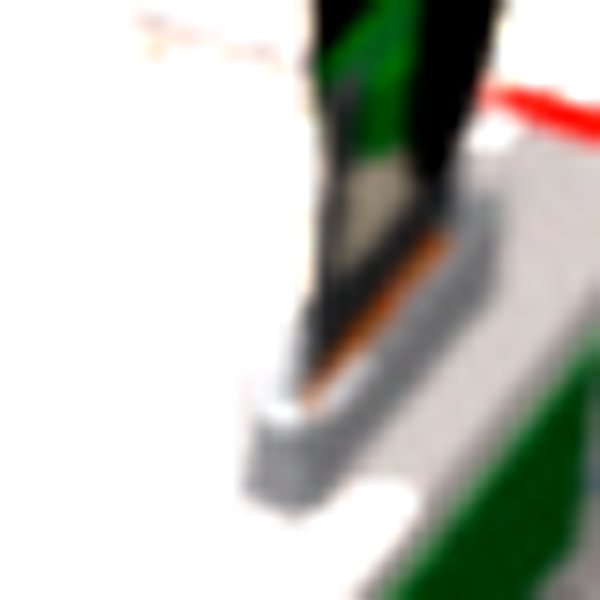

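View pics/s27.png

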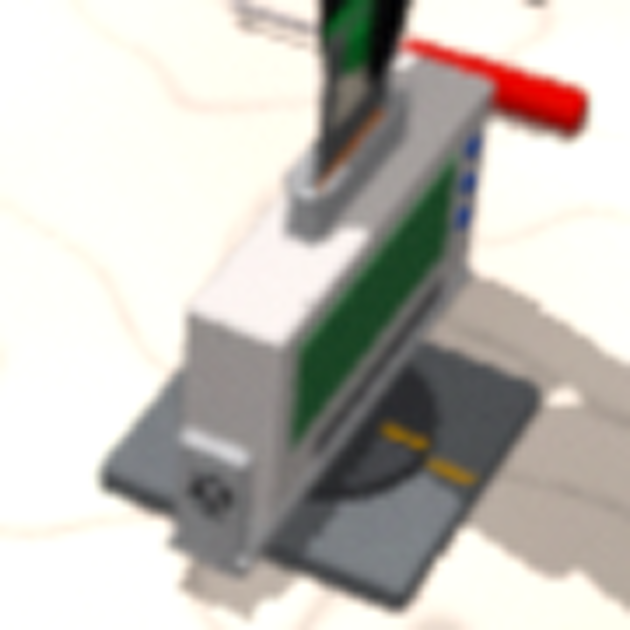

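play_rows --pt "0 -0.002 0 0 0 0 0" --pt "0 0 0 0 0 0 0"

```text
t: 24.85
eef_pos: [527.1, -157.0, 231.8]
tcp_rot: [-3.141, 0.0, 1.525]
ft_force: [0.9, -0.2, -0.5]
opening: 0.146
```

Run:
```python
from h import *
rep(np.radians(-2.6))
```

```text
u,v,z [ -1.4   0.5 231.8] yaw(of toolx-90) -2.65 lean fwd -0.04 side 0.01 F [ 0.9 -0.2 -0.5] M [ 0.05 -0.28 -0.01] op 0.146 t 24.85 j [-0.41  0.38  1.74 -0.    1.02 -0.36]
```

play_rows --pt "0 0 0.002 0 0 0 0" --pt "0 0 0.002 0 0 0 0"

```text
t: 25.05
eef_pos: [527.3, -157.1, 228.0]
tcp_rot: [3.141, 0.0, 1.525]
ft_force: [0.9, 0.0, 2.1]
opening: 0.142
```

Run:
```python
from h import *
rep(np.radians(-2.6))
```

```text
u,v,z [ -1.2   0.4 228. ] yaw(of toolx-90) -2.65 lean fwd 0.02 side 0.03 F [0.9 0.  2.1] M [-0.04 -0.26 -0.02] op 0.142 t 25.05 j [-0.41  0.39  1.74 -0.    1.01 -0.36]
```

play_rows --pt "0 0 0.002 0 0 0 0"

```text
t: 25.15
eef_pos: [527.6, -157.2, 226.0]
tcp_rot: [3.14, 0.001, 1.524]
ft_force: [2.5, 0.5, 0.3]
opening: 0.146
```

Run:
```python
from h import *
rep(np.radians(-2.6))
```

```text
u,v,z [ -0.9   0.3 226. ] yaw(of toolx-90) -2.65 lean fwd 0.07 side 0.04 F [2.5 0.5 0.3] M [-0.11 -0.46 -0.08] op 0.146 t 25.15 j [-0.41  0.39  1.75 -0.    1.01 -0.36]
```

It's past the flare and lightly touching the front. I'll shift 0.6 mm back and continue.

play_rows --pt "0 0.0008 0.001 0 0 0 0" --pt "0 0 0.002 0 0 0 0"

```text
t: 25.35
eef_pos: [528.1, -157.1, 222.4]
tcp_rot: [3.141, 0.0, 1.525]
ft_force: [0.4, 0.6, -0.2]
opening: 0.146
```

Run:
```python
from h import *
rep(np.radians(-2.6))
```

```text
u,v,z [ -0.4   0.4 222.4] yaw(of toolx-90) -2.65 lean fwd 0.01 side 0.02 F [ 0.4  0.6 -0.2] M [ 0.01 -0.06 -0.05] op 0.146 t 25.35 j [-0.41  0.39  1.75 -0.    1.   -0.36]
```

play_rows --pt "0 0 0.002 0 0 0 0" --pt "0 0 0.002 0 0 0 0"

```text
t: 25.55
eef_pos: [528.1, -157.1, 218.4]
tcp_rot: [3.141, 0.0, 1.525]
ft_force: [-0.9, 0.9, 4.3]
opening: 0.143
```

Run:
```python
from h import *
rep(np.radians(-2.6))
```

```text
u,v,z [ -0.4   0.4 218.4] yaw(of toolx-90) -2.64 lean fwd 0.01 side 0.03 F [-0.9  0.9  4.3] M [ 0.05  0.06 -0.04] op 0.143 t 25.55 j [-0.41  0.4   1.75 -0.    0.99 -0.36]
```

The spring is taking load (4.3 N). I'll continue pressing.

play_rows --pt "0 0 0.002 0 0 0 0" --pt "0 0 0.002 0 0 0 0"

```text
t: 25.75
eef_pos: [528.1, -157.1, 214.9]
tcp_rot: [3.141, 0.001, 1.525]
ft_force: [-0.9, 0.9, 6.7]
opening: 0.144
```

Run:
```python
from h import *
rep(np.radians(-2.6))
```

```text
u,v,z [ -0.4   0.4 214.9] yaw(of toolx-90) -2.64 lean fwd 0.04 side 0.05 F [-0.9  0.9  6.7] M [ 0.13  0.3  -0.  ] op 0.144 t 25.75 j [-0.41  0.4   1.76 -0.    0.98 -0.36]
```

play_rows --pt "0 0 0.002 0 0 0 0"

```text
t: 25.85
eef_pos: [528.7, -157.3, 214.4]
tcp_rot: [3.139, 0.002, 1.525]
ft_force: [-4.4, 2.4, 30.1]
opening: 0.145
```

play_rows --pt "0 0 0.002 0 0 0 0"

```text
t: 25.95
eef_pos: [529.0, -157.3, 214.4]
tcp_rot: [3.137, 0.002, 1.525]
ft_force: [-6.1, 2.6, 26.4]
opening: 0.147
```

Run:
```python
from h import *
rep(np.radians(-2.6))
```

```text
u,v,z [5.000e-01 2.000e-01 2.144e+02] yaw(of toolx-90) -2.63 lean fwd 0.29 side 0.13 F [-6.1  2.6 26.4] M [ 0.72  1.35 -0.04] op 0.147 t 25.95 j [-0.41  0.4   1.76 -0.    0.97 -0.36]
```

It's on the hard stop at TCP z = 214.4 (expected about 214.9), Fz 26 N. There is some sideways load, so I'll ease that while keeping it pressed.

play_rows --pt "0 -0.001 0.0005 0.003 0 0 0"

```text
t: 26.05
eef_pos: [528.4, -157.2, 215.1]
tcp_rot: [3.137, 0.003, 1.525]
ft_force: [3.6, 1.1, 7.0]
opening: 0.142
```

Run:
```python
from h import *
rep(np.radians(-2.6))
```

```text
u,v,z [-1.000e-01  3.000e-01  2.151e+02] yaw(of toolx-90) -2.64 lean fwd 0.24 side 0.15 F [3.6 1.1 7. ] M [ 0.33 -0.71 -0.05] op 0.142 t 26.05 j [-0.41  0.4   1.76 -0.    0.98 -0.36]
```

play_rows --pt "0 0.0003 0.001 0.003 0.001 0 0"

```text
t: 26.15
eef_pos: [528.8, -157.1, 215.0]
tcp_rot: [3.139, 0.002, 1.525]
ft_force: [-2.4, 0.8, 8.1]
opening: 0.145
```

Run:
```python
from h import *
rep(np.radians(-2.6))
a=shot("side",8);b=shot("top",2);pickle.dump((a,b),open("c9.pkl","wb"))
rep(np.radians(-2.6))
a5,_=pickle.load(open("c5.pkl","rb"))
S=lambda X,Y:crop(X,Y,310,160,8)
for nm,c in(("before",a5),("now",a)):
    en=edge(c,S(228,285),S(312,310),w=1.0);fr=edge(c,S(340,300),S(450,160),w=1.2);bl=edge(c,S(217,300),S(212,400),w=1.2);fl=edge(c,S(333,330),S(330,420),w=1.0)
    k=isec(fr,en);P=onz(c,k,155);print(nm,"corner",k.round(2),P.round(1),"left vertical edge dir",bl[1]/bl[1][1],bl[0])
    ff=edge(c,S(475,605),S(605,385),w=1.0)
    for n2,e,z in(("front",fr,155),("basefront",ff,0)):
        A=onz(c,e[0]-5*e[1],z);B=onz(c,e[0]+5*e[1],z);d=A-B;print(n2,round((np.degrees(np.arctan2(d[1],d[0]))+45)%90-45,2))
save(a,"pics/s28.png",310,400,150,240,8,1.2)
```

```text
u,v,z [  0.3   0.4 215. ] yaw(of toolx-90) -2.63 lean fwd 0.15 side 0.11 F [-2.4  0.8  8.1] M [0.24 0.48 0.05] op 0.145 t 26.15 j [-0.41  0.4   1.76 -0.    0.98 -0.36]
u,v,z [  0.3   0.3 214.7] yaw(of toolx-90) -2.64 lean fwd 0.11 side 0.1 F [-0.8  0.2  8.2] M [ 0.24  0.17 -0.04] op 0.145 t 26.65 j [-0.41  0.4   1.76 -0.    0.98 -0.36]
before corner [350.14 199.08] [512.7 -53.2 155. ] left vertical edge dir [-0.00290271  1.        ] [335.86038 202.74054]
front -3.8
basefront -2.22
now corner [349.73 198.91] [514.  -53.3 155. ] left vertical edge dir [0.0149467 1.       ] [335.942  203.2232]
front -5.71
basefront -1.94
```

View pics/s28.png

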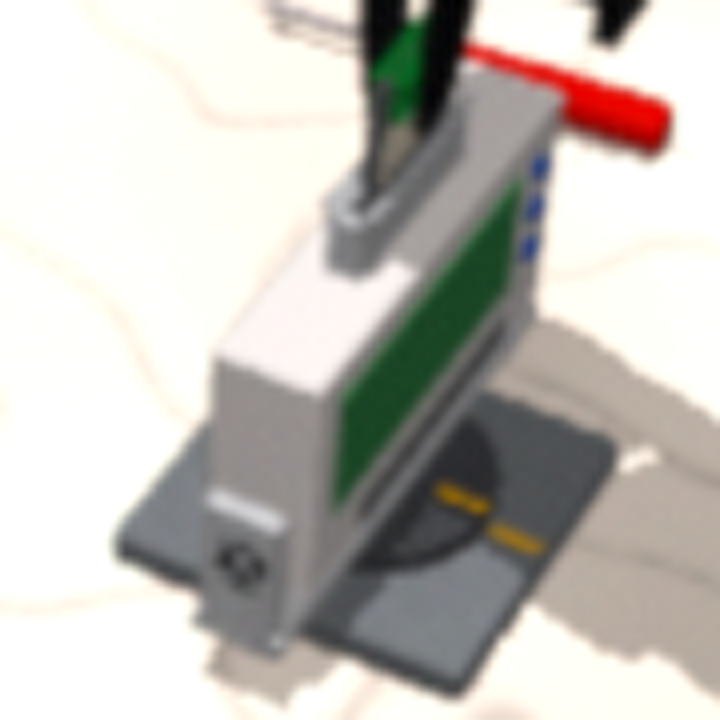

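```bash
cat > trk.py <<'E'
from h import *
a5,_=pickle.load(open("c5.pkl","rb"))
S=lambda X,Y:crop(X,Y,310,160,8)
def trk(now):
    P={"buttons":(372,166,384,186),"screenLbot":(348,203,362,216),"screenLtop":(348,190,360,206),"headcornL":(331,188,345,204),"cornF":(343,192,356,206),"cheek":(332,208,346,232),"marks":(362,207,380,221),"baseR":(376,198,390,214),"chanL":(348,172,358,186)}
    for k,(x0,y0,x1,y1) in P.items():
        def g(c):
            im=c["img"].astype(np.float32)
            if k in("buttons","marks"): im=im[...,2]-im[...,0]
            elif k.startswith("screen"): im=im[...,1]-im[...,0]
            else: im=im.sum(2)
            return cv2.resize(im,None,fx=4,fy=4,interpolation=cv2.INTER_CUBIC)[y0*4:y1*4,x0*4:x1*4]
        w=np.eye(2,3,dtype=np.float32)
        try:
            cc,w=cv2.findTransformECC(g(a5),g(now),w,cv2.MOTION_TRANSLATION,(3,200,1e-6),None,5);print(k,(w[:,2]/4).round(2),round(cc,3))
        except cv2.error as e: print(k,"fail")
E
python3 - <<'E'
from trk import *
a,b=pickle.load(open("c9.pkl","rb"));trk(a)
# expected shift for +1deg tilt back / +1deg swivel
for nm,v in{"buttons":(-22.5,-85,60),"screenLbot":(-22.5,60,20),"screenLtop":(-22.5,75,70),"cornF":(-22.5,100,85),"chanL":(0,42,115)}.items():
    f=lambda ps,th:proj(a,C0+headR(np.radians(-2.6+ps),np.radians(th))@np.array(v,float))
    print(nm,"tilt+1:",(f(0,1)-f(0,0)).round(2),"swiv+1:",(f(1,0)-f(0,0)).round(2))
E
```

```text
buttons [-0.09 -0.03] 0.99
screenLbot [-0.02  0.02] 0.998
screenLtop [-0.02 -0.04] 0.998
headcornL [-0.06  0.1 ] 0.977
cornF [-0.05 -0.02] 0.995
cheek [-0.  0.] 1.0
marks [-0.07  0.01] 0.997
baseR [-0.33 -0.19] 0.965
chanL [-0.2   0.05] 0.961
buttons tilt+1: [0.3  0.21] swiv+1: [-0.4  -0.22]
screenLbot tilt+1: [0.1  0.14] swiv+1: [0.38 0.04]
screenLtop tilt+1: [0.38 0.25] swiv+1: [0.48 0.07]
cornF tilt+1: [0.48 0.29] swiv+1: [0.64 0.13]
chanL tilt+1: [0.65 0.24] swiv+1: [0.24 0.08]
```

The feature tracking shows shifts under 0.1 px, meaning under about 0.2° of tilt or swivel, so the head has not moved. Fz of 8 N is just at the stop, so I'll press a little more to hold it firmly home.

play_rows --pt "0 -0.0004 0.0012 0.002 0.001 0 0"

```text
t: 26.75
eef_pos: [528.8, -157.2, 214.6]
tcp_rot: [3.14, 0.001, 1.525]
ft_force: [-2.0, 1.3, 15.8]
opening: 0.145
```

Run:
```python
from h import *
rep(np.radians(-2.6)); read_camera("side");read_camera("side");rep(np.radians(-2.6))
```

```text
u,v,z [  0.3   0.3 214.6] yaw(of toolx-90) -2.63 lean fwd 0.1 side 0.08 F [-2.   1.3 15.8] M [0.32 0.24 0.02] op 0.145 t 26.75 j [-0.41  0.4   1.76 -0.    0.98 -0.36]
u,v,z [  0.3   0.3 214.6] yaw(of toolx-90) -2.64 lean fwd 0.11 side 0.08 F [-0.8  1.9 12.5] M [ 0.31  0.2  -0.06] op 0.145 t 26.85 j [-0.41  0.4   1.76 -0.    0.98 -0.36]
```

play_rows --pt "0 -0.0004 0.0018 0.002 0.001 0 0"

```text
t: 26.95
eef_pos: [528.9, -157.3, 214.4]
tcp_rot: [3.139, 0.001, 1.525]
ft_force: [-4.0, 3.2, 22.9]
opening: 0.144
```

Run:
```python
from trk import *
rep(np.radians(-2.6)); a=shot("side",8);rep(np.radians(-2.6));trk(a)
for _ in range(8): read_camera("top")
b=shot("top",2)
rep(np.radians(-2.6))
im=np.clip((a["img"]-20)*1.8,0,255).astype(np.uint8)[145:190,335:385,::-1]
cv2.imwrite("pics/s29.png",cv2.resize(im,None,fx=13,fy=13,interpolation=cv2.INTER_CUBIC))
save(b,"pics/t29.png",230,400,140,260,4.6,2)
H=headR(np.radians(-2.6),0)
for u in(162,169):
  for v in((-2.5,30,23),(-2.5,30,48),(-7,22,48)): q=proj(a,np.array([528.8,-157,u])+H@np.array(v,float));print(u,v,((q-[335,145]+.5)*13-.5).round(0))
```

```text
u,v,z [4.000e-01 2.000e-01 2.144e+02] yaw(of toolx-90) -2.64 lean fwd 0.13 side 0.06 F [-4.   3.2 22.9] M [ 0.5   0.81 -0.06] op 0.144 t 26.95 j [-0.41  0.4   1.76 -0.    0.98 -0.36]
u,v,z [  0.3   0.3 214.5] yaw(of toolx-90) -2.63 lean fwd 0.13 side 0.06 F [-2.8  2.8 18.4] M [0.41 0.55 0.  ] op 0.146 t 27.35 j [-0.41  0.4   1.76 -0.    0.98 -0.36]
buttons [-0.1  -0.02] 0.99
screenLbot [-0.03  0.03] 0.998
screenLtop [-0.02 -0.05] 0.998
headcornL [-0.07  0.05] 0.994
cornF [-0.05 -0.03] 0.995
cheek [ 0. -0.] 1.0
marks [-0.07  0.  ] 0.997
baseR [-0.33 -0.2 ] 0.965
chanL [-0.2   0.05] 0.963
u,v,z [  0.4   0.3 214.5] yaw(of toolx-90) -2.63 lean fwd 0.13 side 0.06 F [-2.5  1.8 17.6] M [ 0.37  0.55 -0.02] op 0.144 t 27.85 j [-0.41  0.4   1.76 -0.    0.98 -0.36]
162 (-2.5, 30, 23) [286. 379.]
162 (-2.5, 30, 48) [294. 288.]
162 (-7, 22, 48) [329. 274.]
169 (-2.5, 30, 23) [288. 354.]
169 (-2.5, 30, 48) [296. 261.]
169 (-7, 22, 48) [332. 248.]
```

View pics/s29.png

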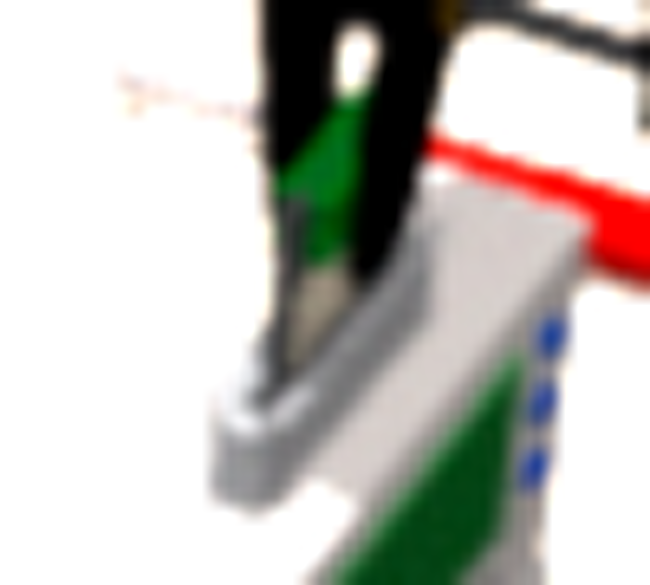

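View pics/t29.png

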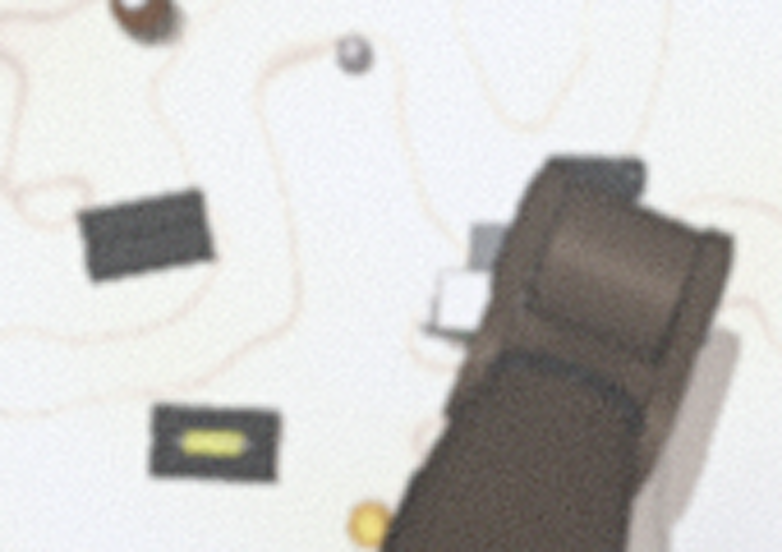

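The side crop shows the plate in the channel behind the lip, entering at (280,385); fully home predicts (286,379). The card is towards the screen side. The top crop shows the green stand empty and the yellow holder untouched at (213,442). Fz is steady at about 18 N. Handing in.

Run:
```python
from h import *
rep(np.radians(-2.6));print(job_done());rep(np.radians(-2.6))
```

```text
u,v,z [  0.4   0.3 214.5] yaw(of toolx-90) -2.63 lean fwd 0.13 side 0.06 F [-2.5  1.8 17.6] M [ 0.37  0.55 -0.02] op 0.144 t 27.85 j [-0.41  0.4   1.76 -0.    0.98 -0.36]
the job is handed in; nothing more can be done
None
the job is handed in; nothing more can be done
```

The green-topped holder is pressed home in the channel, card to the screen side, with the head upright and about square. I handed in at 27.85 s, still gripping it.

**What I did:** I pushed the leaning head back with one finger, gripped it and turned it upright and square, then re-gripped for a 1° swivel correction. I then took the green holder from its stand and lowered it in by feel. The foot touched the rear flare on the way down, so I shifted it about 2 mm forward. I then pressed until the strip met its stop.

**Last checks:**
- **Pressing:** the force rose sharply past the spring's 8.5 N at TCP height 214.4–214.6 mm (214.9 expected for fully home). It settled at about 18 N, and the highest reading while pressing the holder was 30 N.
- **Head:** features on it moved about 0.2 px or less after insertion, most under 0.1 px. That puts the change since it was set at about 0.3° of tilt or swivel at most.
- **Everything else:** the yellow holder and the objects in the last top picture look unmoved; the cases, loupe and screwdriver were not all checked.

**Disagreements and flaws:**
- **Squareness:** the yellow marks looked in line, but edges in the top view put the head about 0.6° off the base. The two cameras' base angles differ by 1–2°, so squareness is known to about 1°.
- **Early push:** while I was pushing the head upright, a fingertip rested on its top with about 43 N for a moment. It was a finger, not the gripper's body.
- **Final side load:** about 2.5 N of sideways force stayed on the holder, too little to turn the head.

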